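Load the charged cell into the counter scale

ROBOT

A 7-joint arm with a two-finger parallel gripper is mounted at the origin on the work surface. World frame = base frame: x ahead of the robot, y to its left, z up, the work surface at z = 0. Lengths are in m, angles in rad, forces in N, time in s.
With the tool pointing down it reaches from about 0.35 to 0.9 m from the base axis. Payload 8.1 kg.
Tool frame: the origin (TCP) lies between the finger pads; the fingertips stand 22 mm ahead of it and the grasp point (between the pads) lies 3 mm ahead of it; x points along the fingers, z is the direction in which the jaws open and shut, and the axes are right-handed (so a half turn about x gives the same grasp; the last joint's range is limited). The gripper opens to 85 mm and grips with 20 to 120 N. Pads are 22 mm wide; open, the fingers measure 114 mm over their backs; the gripper's body (76 mm by 85 mm) begins 54 mm behind the grasp point. The pads swing forward as they close: fully open they stand 13 mm farther back than shut.
Start: joints at [-1.444, 0.434, 0.025, 1.573, -0.012, 1.134, -0.075], TCP at [0.142, 0.609, 0.253] pointing down, gripper open.
Joint ranges: [-2.62, 2.62], [-0.44, 2.09], [-1.27, 1.32], [0.08, 2.57], [-1.32, 4.46], [0.12, 2], [-2.74, 2.74]. Speed limits (rad/s): [2.22, 2.22, 3.01, 3.01, 3.14, 3.14, 3.14].

INTERFACE

Orientations are given as a unit quaternion [x, y, z, w].
In Python, from rig import manip gives the robot as it stands.
- The arm moves only by the tool move_arm, never from a script. Its argument "motion" is one flat list of numbers, 7 for each row, row after row: the turn, a rotation vector about the tool's x, y, z in degrees, then the shift along the tool's x, y, z in mm, then the opening, from 0 (shut) to 1 (fully open). A call has 1 to 10 rows; each row shifts and turns the commanded pose from where the row before left it, along the tool's axes as they then stand; what a row does not reach is not made up. A row lasts 1/8 s, in which the tool goes at most 62.5 mm and 10.7 degrees, less where a joint would pass 70% of its speed; a pose out of reach is approached as far as the arm can. A call with a gripper value outside its range is refused whole. The fingers move at their own pace and stop on an object; "grip_force" is the grip in N (left out, the last holds). Time passes only in rows, so rows that do not move let the fingers close. It gives the time, the measured TCP pose, the force and the opening at its end, in the units of the state.
- manip.get_obs(): the state, without advancing time (a new reading comes with each control period).
- manip.camera(name): name is "scene" or "top"; returns the picture (384x512x3 uint8, red, green, blue); there is no depth.
- manip.calibration(name): a dict with "fx", "fy", "cx", "cy" (pixels), "pose" (4x4, takes a point from camera to world coordinates). Camera axes: x right, y down, z forward; pixel columns grow to the right and rows downward; lengths in m; the calibration is good to about 2 mm. A picture is of the moment at which its call begins. calibration takes no time and is no camera call.
- manip.job_done(): hands the job in, once; it reports no verdict.
The state is a dict: "t": time; "q": joint angles; "joint_vel": joint speeds; "joint_efforts": joint torques, N m; "tool_pos": TCP position; "tool_rot": TCP orientation; "contact_force": force on the tool from outside, world axes, zero at the start; "moment": the same for the moment, N m; "gripper_width": opening from 0.0 (shut) to 1.0 (fully open).
Only numpy, scipy, OpenCV 4.12 (cv2) and the standard library are available. Lean on these libraries where they do the work, as an engineer would, in place of code of your own. Each camera call takes 0.05 s, during which the arm holds its last target.

TASK

Put the green charged cell into the pan-less counter scale: lift it out of its caddy pocket, which leaves only its two ends to grip, lay it on the ribbed mat and let go, so that you can take it again around its body. Load it in the scale's battery bay: flat end pressed back against the coil spring, brass-button end rolled down past the retaining lip, and leave it lying fully home under the lip. Then swing the bay's lid fully shut, with the grey cells still in the caddy and the tape roll and toothpick jar left where they stand.

Things in the scene. Friction and masses are not known exactly. Their poses are not given: they have to be found in the camera images.
- cell_center (a point): Middle of the green charged cell to be loaded: 18 mm in diameter, 50 mm long overall (25 mm to either end), about 35 g. On its axis, half-way along; x runs along the axis to the + end (a brass button 8 mm in diameter standing out 2 mm, beside a white ring), away from the flat steel - end. It starts lying in one of the caddy's pockets.
- cell_plus (a point): Tip of the green cell's + button, on its axis 25 mm from the middle. Axes as for the cell.
- caddy: Cream plastic cell caddy, fixed, 40 (x) by 120 (y) by 30 mm high; origin at the centre of its underside. Four pockets, 28 mm apart in y. Each cell lies along x, + end to +x, axis 23 mm above the counter, and stands out 5 mm at both ends. The walls between pockets end only 2 mm below the cells' tops, so a cell comes out only by its two ends, straight up.
- spare_a_center (a point): Middle of a grey (flat) cell of the same size in another pocket of the caddy; stays there.
- spare_b_center (a point): Middle of the second grey (flat) cell in the caddy; stays there.
- mat: Blue-green ribbed rubber mat, fixed, 150 (x) by 114 mm (y); origin at the centre of its underside. Nine round ribs run along its x, 12 mm apart (y = -48 to 48 mm), tops 6 mm above the counter. A cell laid along the ribs settles between two of them, does not roll, and has its axis 13 mm above the counter.
- seat (a point): Where the middle of the fully home cell belongs, 47 mm above the counter; z up, x along the cell, from spring to contact (+ end to +x). Two cradles hold the cell (x -25 to -19, 15 to 22 mm; walls up to z 4 mm, 1 mm clearance a side); between them it is free for fingers on both sides. The + button meets a contact wall at x 25 mm that carries the lip (top at z 13.5 mm).
- lip (a point): Middle of the lower edge of the black retaining lip, 20.5 mm ahead (x) of the seat and 11.5 mm above it; 22 mm wide, top 2 mm higher; its underside slopes down to the contact wall and guides the cell home. To pass it, the + end is held 20 to 25 degrees up, above the lip, the flat end presses the spring back about 10 mm, then the + end swings down and is let forward under the lip.
- spring_cap (a point): Centre of the coil spring's flat steel cap, 12 mm in diameter, facing the cell (+x) at the seat's height; free, it stands 21 mm behind the seat (x -21 mm). A wall stands behind it at x -44 mm, up to 4 mm above the seat. Axes as the seat's.
- spring (a joint): Compression of the coil spring in m: 0 free, about 0.004 with a cell fully home, at most 0.014. Pushing force about 1.5 N at 0, 3.5 N at 0.004, 7 N at 0.011.
- well (a point): Centre of the battery bay's floor, 17 mm below the seat and 6 mm behind it: an open well 92 (x) by 100 mm (y), 38 mm deep, in the deck of a pale grey counter scale (fixed, 300 by 260 mm, deck 68 mm high, pan taken off, keypad towards the robot). The holder base in it is 24 mm wide and 8 mm high. Four rubber pan supports stand 13 mm above the deck's corners. Axes as the seat's.
- lid (a joint): Angle of the bay's lid in rad: 0 shut flat on the deck, 1.57 upright, 2.2 at most; it starts open, leaning back beyond upright. Its hinge is stiff: it stays where it is left and moves under about 1 to 1.5 N at its free edge.
- lid_hinge (a point): Middle of the hinge axis of the dark grey lid, along the scale's x at the bay's -y side (axes as the seat's), 70 mm above the counter. The lid is 100 mm along the hinge, 4 mm thick; shut, it reaches 109 mm from the hinge to +y, with a tab 30 mm wide reaching 9 mm farther. Opening swings the free edge up and over to the -y side.
- lid_edge (a point): Middle of the lid's free edge at its outer face (on top when it is shut), 109 mm from the hinge axis.
- tape: Roll of pink packing tape lying flat, 96 mm in diameter, 46 mm high; origin at the centre of its underside. Bystander.
- jar: White and blue toothpick jar with a clear cap, 54 mm in diameter, 84 mm high; origin at the centre of its underside. Bystander.
Things that resemble listed ones, but are neither listed nor needed, are in the scene too. What is shaped like the part that bears cell_center but blue, orange or purple is not meant.

How it is judged:
On the way, in this order (a step that is already met when the one before it is completed fails the run):
1. the green cell lies on the ribbed mat, let go (x of cell_center in the frame of mat between -0.075 and 0.075 m and y of cell_center in the frame of mat between -0.057 and 0.057 m and z of cell_center in the frame of mat below 0.018 m and contact force between cell and the fingers below 0.05 N and linear speed of cell below 0.03 m/s), for 0.2 s.
2. the green cell is fully home in the bay under the lip, its button against the contact, spring compressed, let go (x of cell_center in the frame of seat between -0.0025 and 0.0025 m and y of cell_center in the frame of seat between -0.0025 and 0.0025 m and z of cell_center in the frame of seat between -0.0025 and 0.0025 m and x of cell_plus in the frame of seat above 0.02 m and angle between the x axis of cell_center and the x axis of seat, either way round below 0.07 rad and value of joint spring between 0.002 and 0.007 m and contact force between cell and the fingers below 0.05 N), for 0.2 s.
At the end, for the whole second after the job is handed in: The green cell is home in the holder: its middle within 2.5 mm of the seat along each axis, + button towards the contact, axis within 0.07 rad of the holder's, spring compressed 2 to 7 mm, cell let go and at rest; the lid shut to within 0.05 rad; both grey cells still in the caddy (all of step 2 and value of joint lid below 0.05 rad and linear speed of cell below 0.02 m/s and distance between each of spare_a_center, spare_b_center and caddy below 0.055 m); the robot touches nothing.
It fails at once if a grey cell moved more than 15 mm (distance of any of spare_a_center, spare_b_center from where it was at the start of the episode above 0.015 m).
It fails at once if the tape roll or the toothpick jar pushed more than 20 mm or tipped (distance of any of tape, jar from where it was at the start of the episode above 0.02 m or angle between any of tape, jar's own z axis and vertical above 0.4 rad).
It also fails if it takes over 67 s, if anything falls off the work surface, if the arm or the gripper's body presses on something with over 40 N, if the wrist force passes 120 N, or if a joint passes its speed limit or range.

## Working session

There is one attempt and no reset: what is moved stays moved. The work goes in short steps, Python scripts to look and compute and a tool call to move; the robot and the scene stay as the last step left them, time stands still between calls to the robot, and variables do not carry over. Pictures are saved under pics/ and viewed, and the job is handed in when it is done.

Besides the shell and the picture viewer there is one more tool, called after "Request:" by a JSON object that holds its "api" and its "payload". move_arm: Moves the arm, as the interface text tells. Its arguments: {"type":"object","properties":{"motion":{"type":"array"},"grip_force":{"type":"number"}},"required":["motion"]}

```bash
ls; mkdir -p pics
cat > a.py <<'E'
from rig import manip
import cv2,numpy as np
o=manip.get_obs();print({k:np.round(v,3).tolist() for k,v in o.items()})
for n in("scene","top"):
    im=manip.camera(n);cv2.imwrite(f"pics/{n}0.png",cv2.cvtColor(im,cv2.COLOR_RGB2BGR))
    c=manip.calibration(n);print(n,c["fx"],c["fy"],c["cx"],c["cy"]);print(np.round(c["pose"],4))
E
python3 a.py
```

```text
pics
{'t': 0.0, 'q': [-1.444, 0.435, 0.025, 1.574, -0.012, 1.134, -0.075], 'joint_vel': [-0.001, -0.0, 0.0, 0.001, 0.002, -0.0, -0.0], 'joint_efforts': [0.0, -67.046, 1.025, -31.621, 0.016, 0.013, -0.0], 'tool_pos': [0.142, 0.608, 0.253], 'tool_rot': [-0.44, 0.554, 0.439, 0.554], 'contact_force': [0.111, 0.151, 0.762], 'moment': [-0.04, -0.004, 0.034], 'gripper_width': 0.996}
scene 351.31798038594536 351.31798038594536 257.3727681586693 192.65436252816738
[[-0.7192  0.5912 -0.365   0.8266]
 [ 0.6948  0.6136 -0.3752  0.3778]
 [ 0.0021 -0.5234 -0.8521  0.7207]
 [ 0.      0.      0.      1.    ]]
top 357.8350682910265 357.8350682910265 254.21784068004564 187.6928902791719
[[ 0.0263 -0.9913  0.1287  0.4394]
 [-0.9989 -0.031  -0.0344  0.1005]
 [ 0.0381 -0.1277 -0.9911  1.055 ]
 [ 0.      0.      0.      1.    ]]
```

View pics/scene0.png

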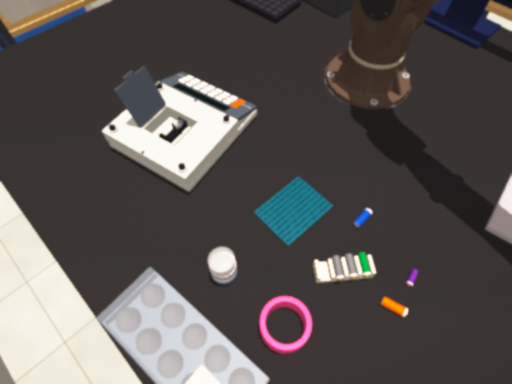

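View pics/top0.png

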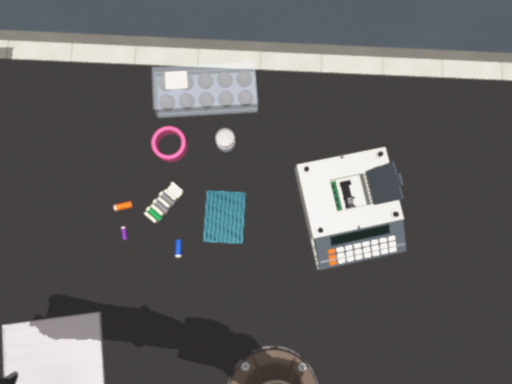

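Run:
```python
import cv2
s=cv2.imread('pics/scene0.png');t=cv2.imread('pics/top0.png')
c=lambda im,x,y,w,h,k:cv2.resize(im[y:y+h,x:x+w],None,fx=k,fy=k,interpolation=cv2.INTER_CUBIC)
cv2.imwrite('pics/c1.png',c(s,300,235,120,85,6))
cv2.imwrite('pics/c2.png',c(t,135,170,70,65,9))
cv2.imwrite('pics/c3.png',c(s,95,55,170,140,4))
cv2.imwrite('pics/c4.png',c(t,285,140,130,135,4))
```

```text
(no output)
```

View pics/c1.png

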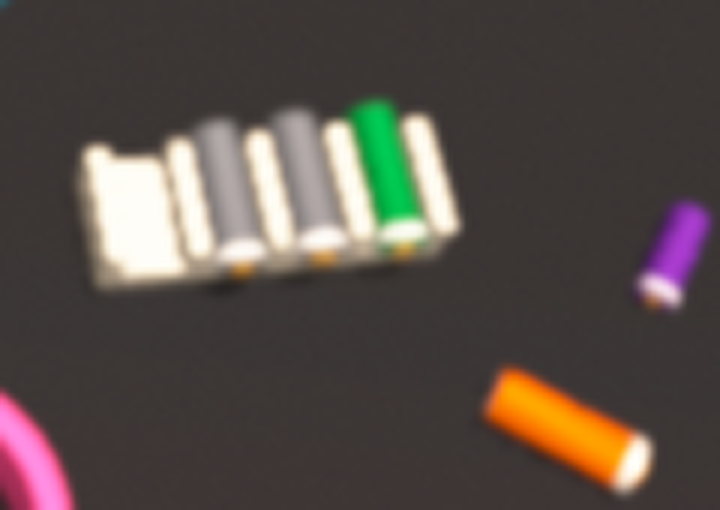

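View pics/c2.png

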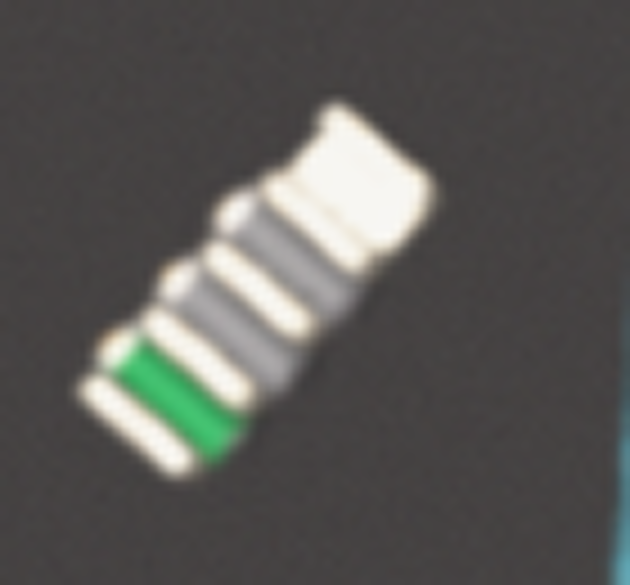

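View pics/c3.png

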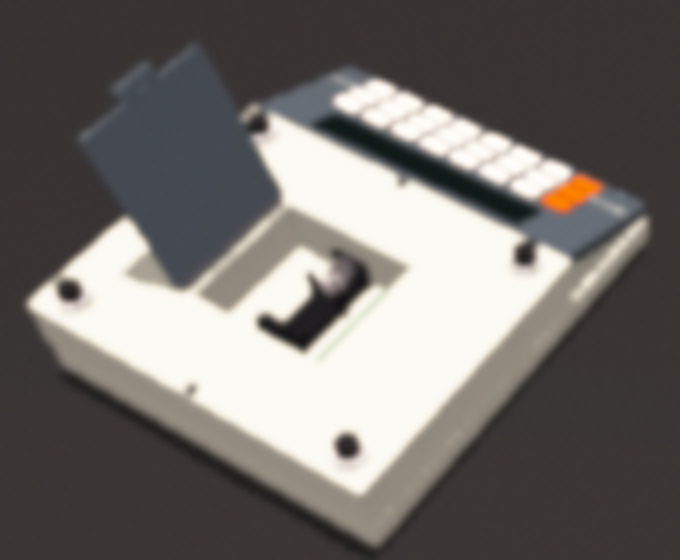

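View pics/c4.png

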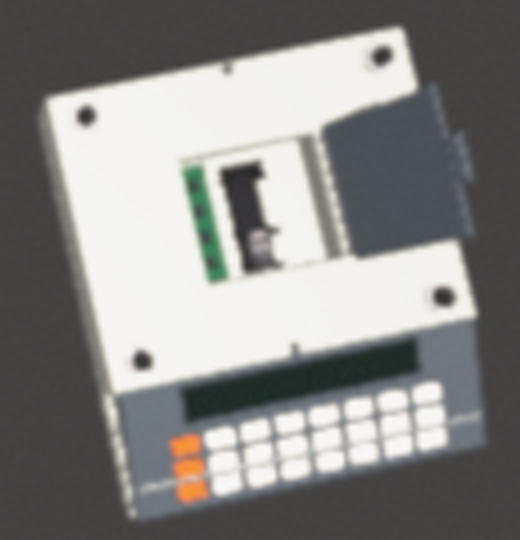

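```bash
cat > h.py <<'E'
from rig import manip
import cv2,numpy as np
from scipy.spatial.transform import Rotation as R
C={n:manip.calibration(n) for n in("scene","top")}
def ray(n,u,v):
    c=C[n];P=np.array(c["pose"]);d=P[:3,:3]@np.array([(u-c["cx"])/c["fx"],(v-c["cy"])/c["fy"],1]);return P[:3,3],d/np.linalg.norm(d)
def plane(n,u,v,z):
    o,d=ray(n,u,v);return o+d*(z-o[2])/d[2]
def proj(n,p):
    c=C[n];P=np.array(c["pose"]);q=P[:3,:3].T@(np.asarray(p)-P[:3,3]);return np.array([c["fx"]*q[0]/q[2]+c["cx"],c["fy"]*q[1]/q[2]+c["cy"]])
def tri(a,b):
    (o1,d1),(o2,d2)=ray("scene",*a),ray("top",*b)
    s=np.linalg.lstsq(np.stack([d1,-d2],1),o2-o1,rcond=None)[0]
    p,q=o1+s[0]*d1,o2+s[1]*d2;return (p+q)/2,np.linalg.norm(p-q)
def obs():
    o=manip.get_obs();Rm=R.from_quat(o["tool_rot"]).as_matrix()
    print("t%.2f"%o["t"],"pos",np.round(o["tool_pos"],4),"F",np.round(o["contact_force"],1),"g%.3f"%o["gripper_width"],"q",np.round(o["q"],2));print(np.round(Rm,4).tolist());return o,Rm
def rect(n,im,mask):
    cs,_=cv2.findContours(mask,cv2.RETR_EXTERNAL,cv2.CHAIN_APPROX_NONE)
    return sorted(cs,key=cv2.contourArea)[::-1]
E
python3 - <<'E'
from h import *
obs()
for n in("scene","top"):
    im=cv2.imread(f'pics/{n}0.png');hsv=cv2.cvtColor(im,cv2.COLOR_BGR2HSV)
    for nm,lo,hi,z in(("green",(50,120,60),(75,255,255),.028),("mat",(85,120,50),(105,255,180),.004),("caddyish",(0,0,175),(60,90,255),.03),("grey",(0,0,100),(180,60,175),.03)):
        m=cv2.inRange(hsv,lo,hi)
        if nm in("caddyish","grey"):
            w=np.zeros_like(m); 
            if n=="scene": w[245:290,308:382]=1
            else: w[178:228,140:190]=1
            m=m*w
        for c in rect(n,im,m)[:3]:
            a=cv2.contourArea(c)
            if a<15: continue
            r=cv2.minAreaRect(c);b=cv2.boxPoints(r);M=cv2.moments(c);cc=(M['m10']/M['m00'],M['m01']/M['m00'])
            print(n,nm,a,"rect",np.round(r[0],1),np.round(r[1],1),"cen",np.round(cc,2),"w",np.round(plane(n,*cc,z),4),"corners",[np.round(plane(n,*p,z)[:2],3).tolist() for p in b])
E
```

```text
t0.10 pos [0.1423 0.6082 0.2526] F [-0.6 -0.1 -0.4] g0.999 q [-1.44  0.44  0.02  1.57 -0.01  1.13 -0.08]
[[-0.0002, -0.9737, 0.2278], [-0.0014, 0.2278, 0.9737], [-1.0, -0.0001, -0.0014]]
scene green 116.5 rect [363.4 261.3] [20.1  7.3] cen [363.51 261.26] w [0.4876 0.3448 0.028 ] corners [[0.481, 0.324], [0.467, 0.332], [0.495, 0.365], [0.508, 0.357]]
scene mat 2733.0 rect [293.1 208.6] [48.7 62.9] cen [292.9  209.91] w [0.4929 0.1534 0.004 ] corners [[0.562, 0.092], [0.395, 0.088], [0.418, 0.211], [0.573, 0.207]]
scene caddyish 702.0 rect [344.6 267.1] [22.9 59.8] cen [339.87 268.9 ] w [0.5365 0.3214 0.03  ] corners [[0.56, 0.271], [0.458, 0.346], [0.494, 0.38], [0.592, 0.306]]
scene grey 270.5 rect [340.5 264.2] [20.1 31.4] cen [343.6  263.22] w [0.5215 0.319  0.03  ] corners [[0.54, 0.281], [0.485, 0.319], [0.515, 0.35], [0.568, 0.313]]
scene grey 34.0 rect [320.2 274.8] [30.5 16.3] cen [320.86 276.26] w [0.576  0.3045 0.03  ] corners [[0.593, 0.272], [0.557, 0.271], [0.557, 0.331], [0.592, 0.331]]
top green 47.0 rect [154.4 214. ] [13.4  4.3] cen [154.35 214.08] w [0.4884 0.3464 
[... 206 characters left out ...]
202], [0.56, 0.093], [0.415, 0.1]]
top caddyish 189.0 rect [170.8 192.8] [16.3 19.8] cen [172.64 191.17] w [0.5552 0.2981 0.03  ] corners [[0.546, 0.339], [0.587, 0.302], [0.555, 0.267], [0.514, 0.305]]
top caddyish 106.5 rect [157.4 207.1] [16.  19.5] cen [158.28 205.33] w [0.5135 0.3363 0.03  ] corners [[0.502, 0.373], [0.544, 0.339], [0.515, 0.304], [0.473, 0.337]]
top caddyish 37.0 rect [150.  216.5] [13.4  3.5] cen [149.94 216.62] w [0.4808 0.3578 0.03  ] corners [[0.491, 0.375], [0.498, 0.369], [0.472, 0.34], [0.465, 0.347]]
top grey 417.5 rect [163.  201.9] [19.1 44.9] cen [168.82 196.32] w [0.54   0.3081 0.03  ] corners [[0.492, 0.383], [0.591, 0.306], [0.556, 0.263], [0.457, 0.341]]
```

Request:
{"api": "move_arm", "payload": {"motion": [8.3,0,0,30,0,0,1,8.3,0,0,30,0,0,1,8.4,0,0,20,0,0,1,0,0,0,0,-60,1.5,1,0,0,0,0,-60,1.5,1,0,0,0,0,-60,1.5,1,0,0,0,0,-60,1.5,1,0,0,0,0,-60,1.5,1,0,0,0,0,-60,1.5,1,0,0,0,0,-60,1.5,1], "grip_force": 40}}

```text
t: 1.35
tool_pos: [0.4802, 0.3559, 0.1731]
tool_rot: [-0.309, 0.636, 0.309, 0.636]
contact_force: [-0.3, 0.6, -0.1]
gripper_width: 1.001
```

Run:
```python
from h import *
o,Rm=obs()
t=np.array([.4905,.3485,.14]);print("err tool",np.round(Rm.T@(t-o["tool_pos"])*1e3,1), np.degrees(np.arctan2(Rm[1,2],Rm[0,2])))
for n in("scene","top"):
    im=cv2.cvtColor(manip.camera(n),cv2.COLOR_RGB2BGR);cv2.imwrite(f"pics/{n}1.png",im)
```

```text
t1.35 pos [0.4802 0.3559 0.1731] F [-0.3  0.6 -0.1] g1.001 q [-0.85  0.47  0.18  1.75 -0.1   0.93  0.27]
[[-0.0004, -0.7864, 0.6178], [-0.0001, 0.6178, 0.7864], [-1.0, 0.0002, -0.0003]]
err tool [ 33.1 -12.7   0.5] 51.84648307070678
```

Run:
```python
import cv2,numpy as np
s=cv2.imread('pics/scene1.png');t=cv2.imread('pics/top1.png')
c=lambda im,x,y,w,h,k:cv2.resize(im[y:y+h,x:x+w],None,fx=k,fy=k,interpolation=cv2.INTER_CUBIC)
a=c(s,300,160,120,120,4);b=c(t,110,150,80,120,4)
cv2.imwrite('pics/d1.png',np.hstack([a,b]))
```

```text
(no output)
```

View pics/d1.png

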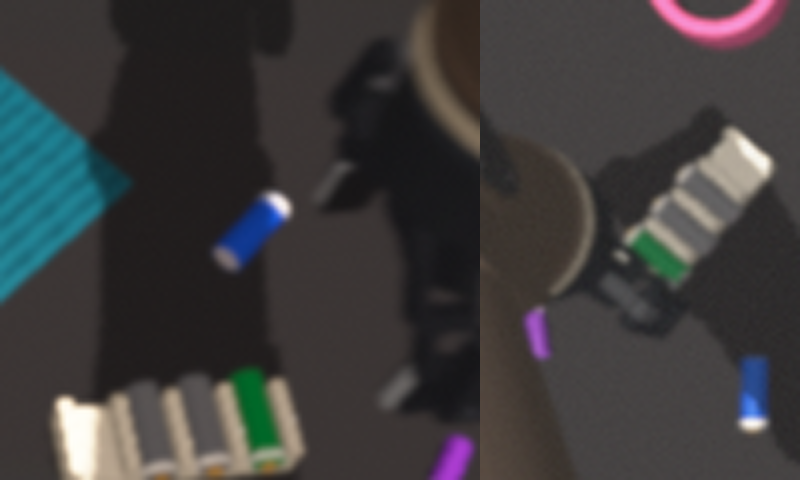

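View pics/top1.png

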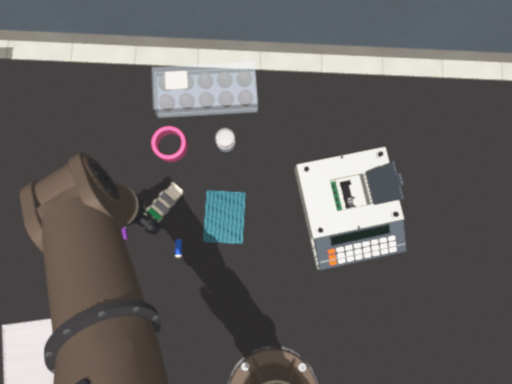

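Request:
{"api": "move_arm", "payload": {"motion": [0,0,0,40,-12.5,0.5,0.85,0,0,0,40,0,0,0.85,0,0,0,30,0,0,0.85,0,0,0,19,0,0,0.85,0,0,0,10,0,0,0.85,0,0,0,0,0,0,0.85]}}

```text
t: 2.2
tool_pos: [0.4892, 0.35, 0.0342]
tool_rot: [-0.309, 0.636, 0.309, 0.636]
contact_force: [-0.7, 0.1, 0.5]
gripper_width: 0.848
```

```bash
cat > shot.py <<'E'
import sys
from h import *
k=sys.argv[1]
o,Rm=obs()
bx={"scene":list(map(int,sys.argv[2].split(','))),"top":list(map(int,sys.argv[3].split(',')))}
out=[]
for n in("scene","top"):
    im=cv2.cvtColor(manip.camera(n),cv2.COLOR_RGB2BGR);cv2.imwrite(f"pics/{n}{k}.png",im)
    x,y,w=bx[n];out.append(cv2.resize(im[y:y+w,x:x+w],(400,400),interpolation=cv2.INTER_CUBIC))
cv2.imwrite(f"pics/v{k}.png",np.hstack(out))
E
python3 shot.py 2 310,210,100 110,160,100
```

```text
t2.20 pos [0.4892 0.35   0.0342] F [-0.7  0.1  0.5] g0.848 q [-0.81  0.65  0.14  1.84 -0.14  0.66  0.32]
[[-0.0002, -0.7862, 0.6179], [-0.0002, 0.6179, 0.7862], [-1.0, 0.0, -0.0003]]
```

View pics/v2.png

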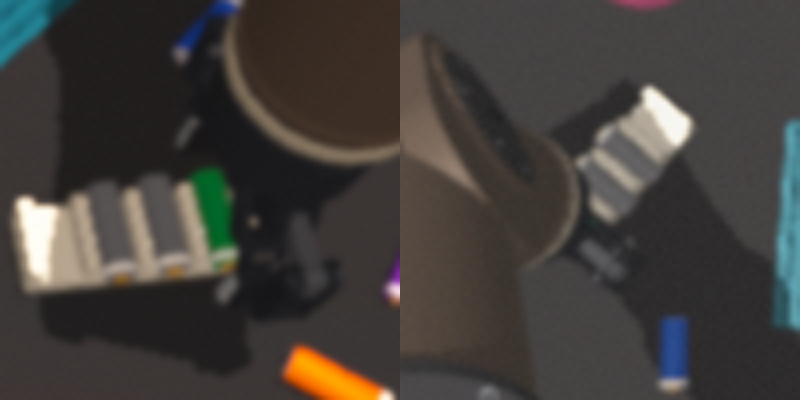

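Request:
{"api": "move_arm", "payload": {"motion": [0,0,0,0,0,0,0.4,0,0,0,0,0,0,0.4,0,0,0,0,0,0,0.4,0,0,0,0,0,0,0.4], "grip_force": 40}}

```text
t: 2.8
tool_pos: [0.4896, 0.3501, 0.0355]
tool_rot: [-0.309, 0.636, 0.309, 0.636]
contact_force: [-1.0, -0.8, 7.0]
gripper_width: 0.568
```

Request:
{"api": "move_arm", "payload": {"motion": [0,0,0,-3,0,0,0.4,0,0,0,-10,0,0,0.4,0,0,0,-20,0,0,0.4,0,0,0,-30,0,0,0.4,0,0,0,-30,0,0,0.4,0,0,0,0,0,0,0.4]}}

```text
t: 3.55
tool_pos: [0.4906, 0.3509, 0.1303]
tool_rot: [-0.309, 0.634, 0.309, 0.638]
contact_force: [0.4, 0.2, 0.0]
gripper_width: 0.566
```

```bash
python3 shot.py 3 310,190,100 110,160,100
```

```text
t3.55 pos [0.4906 0.3509 0.1303] F [0.4 0.2 0. ] g0.566 q [-0.83  0.52  0.17  1.78 -0.12  0.84  0.3 ]
[[0.0039, -0.7861, 0.6181], [0.0034, 0.6181, 0.7861], [-1.0, -0.001, 0.0051]]
```

View pics/v3.png

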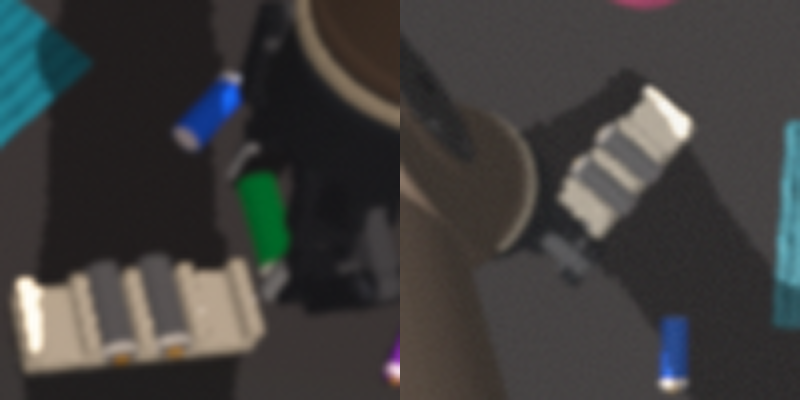

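Run:
```python
from h import *
t=cv2.imread('pics/top0.png');s=cv2.imread('pics/scene0.png')
# rectify both onto z=6mm plane, world patch x .40-.59, y .07-.24 (left=+y, up=+x), 2.2px/mm
k=2.2;W,H=int(.17*1000*k),int(.19*1000*k)
out=[]
for n,im in(("top",t),("scene",s)):
    wp=[(.59,.24),(.59,.07),(.40,.07),(.40,.24)]
    src=np.float32([proj(n,(x,y,.006)) for x,y in wp]);dst=np.float32([[0,0],[W,0],[W,H],[0,H]])
    out.append(cv2.warpPerspective(im,cv2.getPerspectiveTransform(src,dst),(W,H),flags=cv2.INTER_CUBIC))
cv2.imwrite('pics/mat.png',np.clip(np.hstack(out).astype(float)*1.6,0,255))
# fit edges from mask corners w/ quad approx
for n,im in(("top",t),("scene",s)):
    m=cv2.inRange(cv2.cvtColor(im,cv2.COLOR_BGR2HSV),(80,80,40),(110,255,255));m=cv2.morphologyEx(m,cv2.MORPH_CLOSE,np.ones((5,5)))
    c=rect(n,im,m)[0] if n!="scene" else [c for c in rect(n,im,m) if cv2.pointPolygonTest(c,(292,210),False)>0][0]
    c=[c for c in rect(n,im,m) if cv2.pointPolygonTest(c,(224,217) if n=="top" else (292,210),False)>0][0]
    P=np.float32([plane(n,*p[0],.003)[:2]*1000 for p in cv2.convexHull(c)])
    r=cv2.minAreaRect(P);print(n,r)
```

```text
top ((488.4251403808594, 149.8708953857422), (116.48054504394531, 152.032470703125), 88.3056869506836)
scene ((489.2218017578125, 150.97647094726562), (117.63553619384766, 153.59559631347656), 88.43700408935547)[ WARN:0@0.246] global loadsave.cpp:1063 imwrite_ Unsupported depth image for selected encoder is fallbacked to CV_8U.
```

View pics/mat.png

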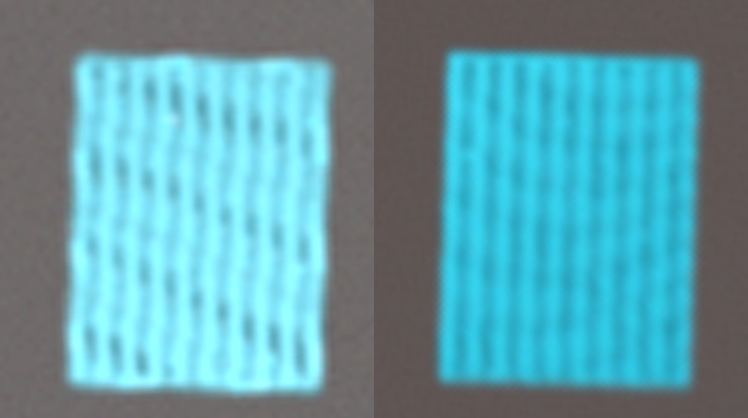

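Request:
{"api": "move_arm", "payload": {"motion": [9,0,0,0,-20,-25.5,0.4,9,0,0,0,-23.8,-22,0.4,9,0,0,10,-26.9,-18,0.4,9,0,0,10,-29.4,-13.6,0.4,9,0,0,10,-31.2,-8.8,0.4,8.5,0,0,10,-32.2,-3.8,0.4,0,0,0,10,0,0,0.4]}}

```text
t: 4.53
tool_pos: [0.4887, 0.1524, 0.0763]
tool_rot: [0.011, 0.708, -0.013, 0.706]
contact_force: [0.4, 1.3, -0.9]
gripper_width: 0.567
```

```bash
python3 - <<'E'
from h import *
im=cv2.imread('pics/scene3.png')
def g(n,im,z):
    m=cv2.inRange(cv2.cvtColor(im,cv2.COLOR_BGR2HSV),(50,120,40),(75,255,255))
    c=rect(n,im,m)[0];M=cv2.moments(c);cc=(M['m10']/M['m00'],M['m01']/M['m00']);r=cv2.minAreaRect(c);print(n,np.round(cc,1),np.round(plane(n,*cc,z),4),r)
g("scene",im,.122)
E
python3 shot.py 4 270,130,130 150,150,130
```

```text
scene [375.8 243.3] [0.4893 0.3439 0.122 ] ((376.075439453125, 243.26416015625), (22.527130126953125, 10.164680480957031), 74.05460357666016)
t4.53 pos [0.4887 0.1524 0.0763] F [ 0.4  1.3 -0.9] g0.567 q [-0.7   0.5   0.4   2.06 -0.32  0.64 -0.13]
[[-0.0016, 0.0346, 0.9994], [-0.0022, 0.9994, -0.0346], [-1.0, -0.0023, -0.0015]]
```

View pics/v4.png

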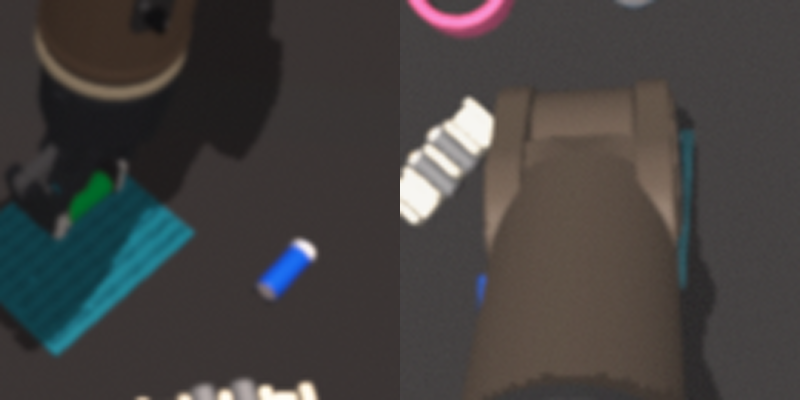

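Run:
```python
from h import *
im=cv2.imread('pics/scene4.png');n="scene"
m=cv2.inRange(cv2.cvtColor(im,cv2.COLOR_BGR2HSV),(50,120,30),(75,255,255))
c=rect(n,im,m)[0];M=cv2.moments(c);cc=(M['m10']/M['m00'],M['m01']/M['m00']);print(cc)
for z in(.064,.068):print(plane(n,*cc,z))
for p in c[:,0][::3]: print(np.round(plane(n,*p,.066)[:2]*1000,0),end=' ')
```

```text
(299.0, 192.19932998324956)
[0.47873482 0.15123349 0.064     ]
[0.48085403 0.15261363 0.068     ]
[463. 142.] [472. 145.] [482. 145.] [493. 146.] [500. 150.] [504. 156.] [499. 158.] [490. 159.] [480. 158.] [472. 159.] [465. 159.] [460. 152.] [461. 144.]
```

Request:
{"api": "move_arm", "payload": {"motion": [0,0,0,20,5,0,0.4,0,0,0,18,0,0,0.4,0,0,0,6,0,0,0.4,0,0,0,2,0,0,0.4,0,0,0,0,0,0,0.4]}}

```text
t: 5.25
tool_pos: [0.4897, 0.1608, 0.0317]
tool_rot: [0.01, 0.707, -0.01, 0.707]
contact_force: [-0.1, 0.1, 0.5]
gripper_width: 0.568
```

Request:
{"api": "move_arm", "payload": {"motion": [0,0,0,2,-3,0,0.4,0,0,0,2,0,0,0.4,0,0,0,0,0,0,0.4]}}

```text
t: 5.62
tool_pos: [0.4894, 0.1574, 0.0273]
tool_rot: [0.01, 0.707, -0.01, 0.707]
contact_force: [0.1, 0.2, -0.2]
gripper_width: 0.564
```

```bash
python3 shot.py 5 270,130,100 170,170,80
```

```text
t5.62 pos [0.4894 0.1574 0.0273] F [ 0.1  0.2 -0.2] g0.564 q [-0.66  0.59  0.34  2.08 -0.37  0.53 -0.08]
[[-0.0001, 0.0293, 0.9996], [0.0, 0.9996, -0.0293], [-1.0, 0.0, -0.0001]]
```

View pics/v5.png

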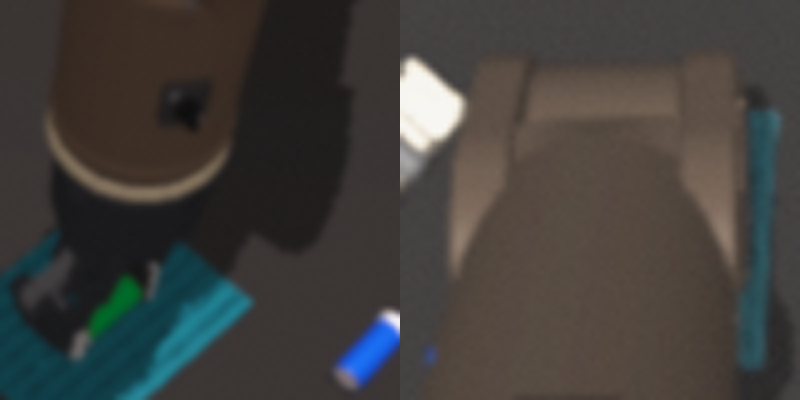

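Request:
{"api": "move_arm", "payload": {"motion": [0,0,0,1,0,0,0.4,0,0,0,1,0,0,0.4,0,0,0,0,0,0,0.4]}}

```text
t: 6.1
tool_pos: [0.4896, 0.158, 0.0258]
tool_rot: [0.011, 0.707, -0.01, 0.707]
contact_force: [-1.8, 1.5, 7.7]
gripper_width: 0.571
```

Contact with about 8 N; open now (slowly), then rise.

Request:
{"api": "move_arm", "payload": {"motion": [0,0,0,0,0,0,0.65,0,0,0,0,0,0,0.72,0,0,0,0,0,0,0.85,0,0,0,-10,0,0,0.85,0,0,0,-40,0,0,0.85,0,0,0,-50,0,0,0.85,0,0,0,-10,-40,0,0.85,0,0,0,0,-60,0,0.85,0,0,0,0,-60,0,0.85,0,0,0,0,-60,0,0.85]}}

```text
t: 7.35
tool_pos: [0.4829, -0.0641, 0.1361]
tool_rot: [0.01, 0.707, -0.01, 0.707]
contact_force: [1.7, 0.3, -1.5]
gripper_width: 0.847
```

```bash
python3 shot.py 6 240,160,100 190,170,80
```

```text
t7.35 pos [ 0.4829 -0.0641  0.1361] F [ 1.7  0.3 -1.5] g0.847 q [-0.35  0.38  0.49  2.07 -0.26  0.75  0.27]
[[0.0011, 0.0287, 0.9996], [0.0002, 0.9996, -0.0287], [-1.0, 0.0003, 0.0011]]
```

View pics/v6.png

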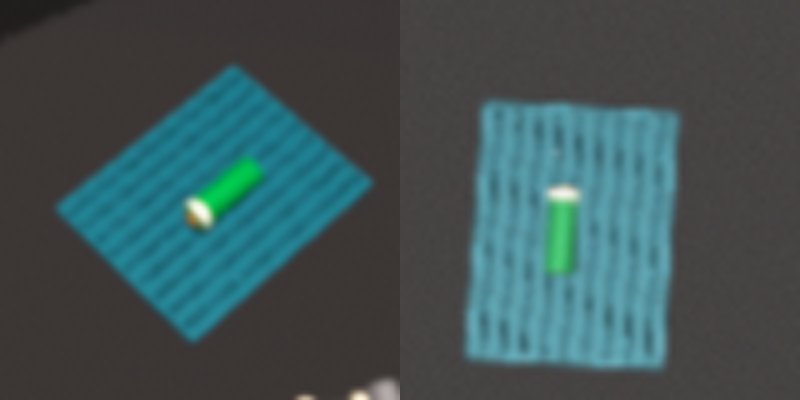

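View pics/top6.png

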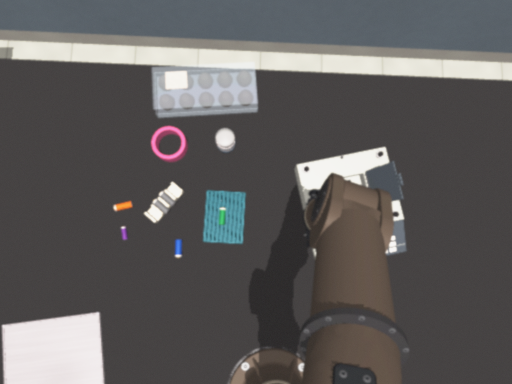

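Run:
```python
from h import *
for n,z in(("top",.013),("scene",.013)):
    im=cv2.imread(f'pics/{n}6.png');hsv=cv2.cvtColor(im,cv2.COLOR_BGR2HSV)
    m=cv2.inRange(hsv,(50,110,40),(78,255,255)) 
    w=np.zeros_like(m);
    if n=="top": w[200:232,210:235]=255
    else: w[190:225,275:315]=255
    m&=w
    wh=cv2.inRange(hsv,(0,0,170),(60,110,255))&w
    M=cv2.moments(m,True);cc=(M['m10']/M['m00'],M['m01']/M['m00'])
    N=cv2.moments(wh,True);c2=(N['m10']/N['m00'],N['m01']/N['m00'])
    a,b=cv2.moments(m|wh,True),0;c3=(a['m10']/a['m00'],a['m01']/a['m00'])
    print(n,np.round(cc,1),plane(n,*cc,z),'white',np.round(c2,1),plane(n,*c2,z),'all',plane(n,*c3,z))
t=cv2.imread('pics/top0.png');s=cv2.imread('pics/scene0.png')
p=[plane("top",u,v,.068) for u,v in((339,178),(370,175),(365,210),(340,210))];print(np.round(p,3))
k=4;x0,x1,y0,y1=.46,.62,-.37,-.19
W,H=int((y1-y0)*1000*k),int((x1-x0)*1000*k)
for n,im in(("top",t),("scene",s)):
  for z in(.068,.047):
    wp=[(x1,y1),(x1,y0),(x0,y0),(x0,y1)]
    src=np.float32([proj(n,(x,y,z)) for x,y in wp]);dst=np.float32([[0,0],[W,0],[W,H],[0,H]])
    o=cv2.warpPerspective(im,cv2.getPerspectiveTransform(src,dst),(W,H),flags=cv2.INTER_CUBIC)
    for i in range(0,W,10*k): cv2.line(o,(i,0),(i,5 if i%200 else 12),(0,0,255),1)
    for j in range(0,H,10*k): cv2.line(o,(0,j),(5,j),(0,0,255),1)
    cv2.imwrite(f'pics/well_{n}_{int(z*1000)}.png',o)
```

```text
top [221.7 217.7] [0.48429914 0.15611568 0.013     ] white [222.3 208.2] [0.5117858  0.15559343 0.013     ] all [0.48780439 0.15604908 0.013     ]
scene [297.2 206.5] [0.48336851 0.15684117 0.013     ] white [289.6 212.6] [0.50767263 0.155779   0.013     ] all [0.48757652 0.15665727 0.013     ]
[[ 0.603 -0.172  0.068]
 [ 0.614 -0.261  0.068]
 [ 0.514 -0.245  0.068]
 [ 0.512 -0.175  0.068]]
```

View pics/well_top_68.png

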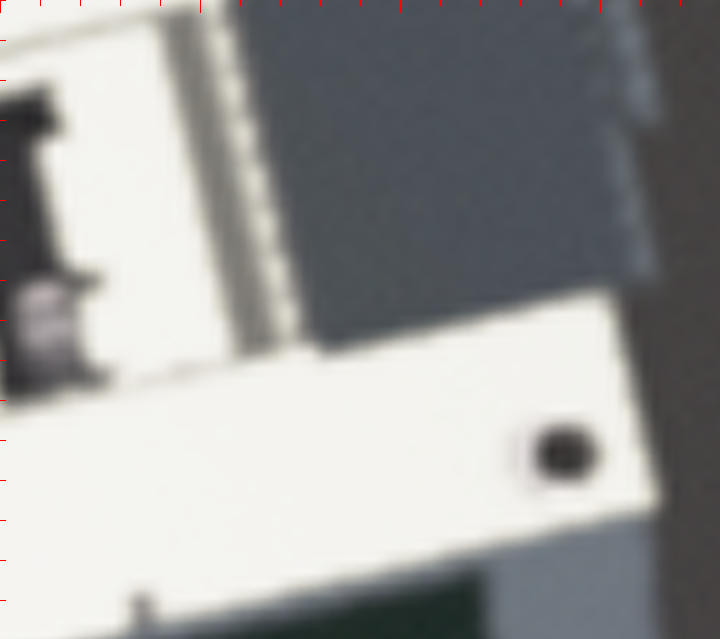

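View pics/well_scene_68.png

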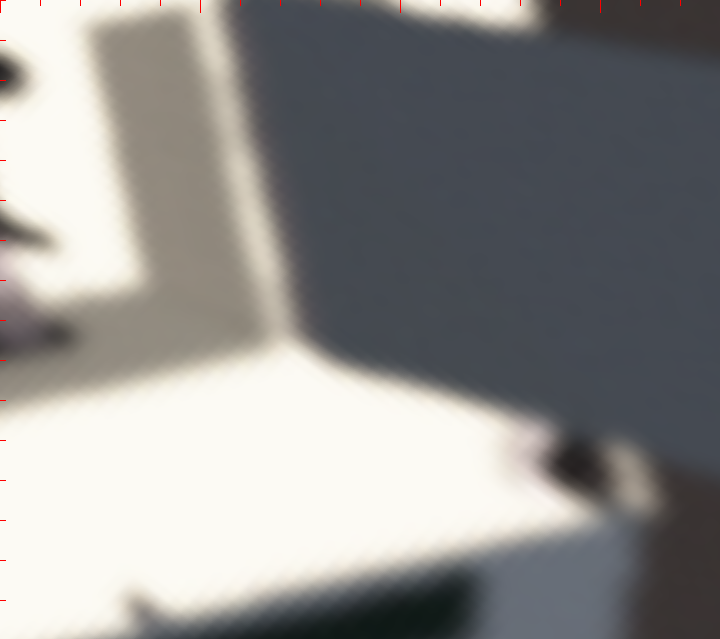

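View pics/well_top_47.png

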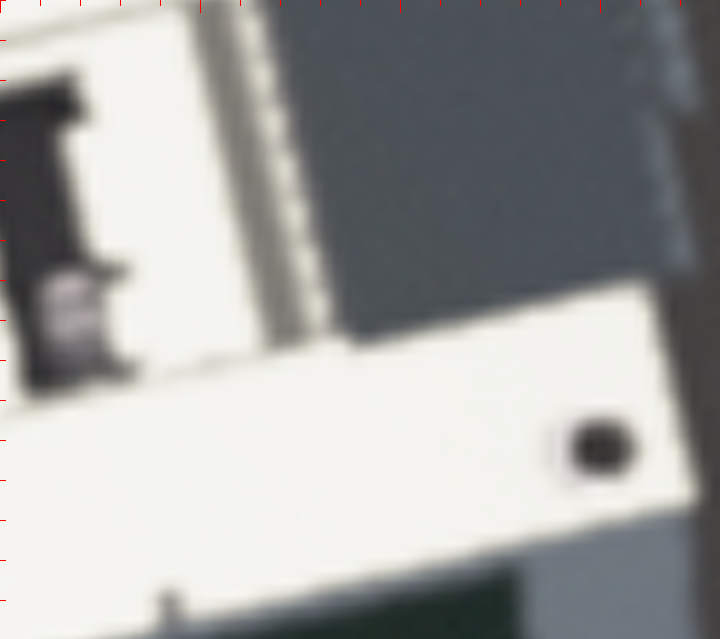

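View pics/well_scene_47.png

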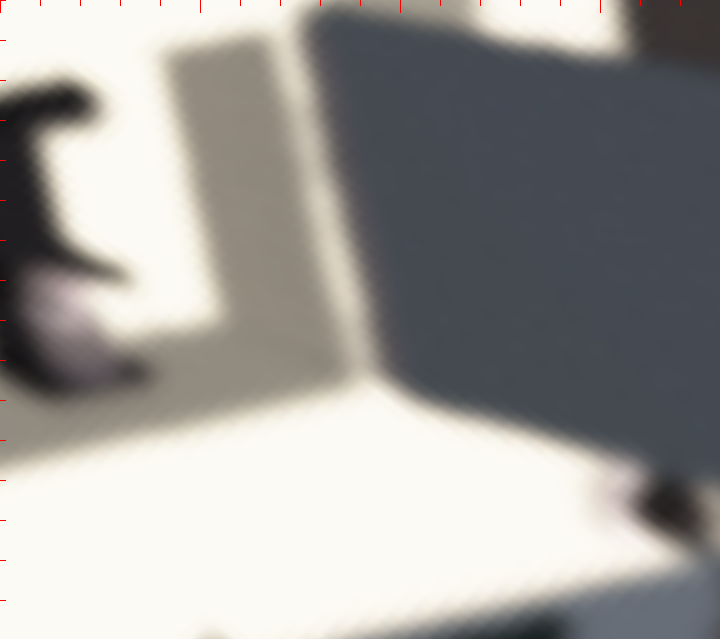

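```bash
cat > rc.py <<'E'
from h import *
def rectify(im,n,cx,cy,yaw,hx,hy,z,k,fn,grid=10):
    c,s=np.cos(np.radians(yaw)),np.sin(np.radians(yaw))
    W,H=int(2*hy*k),int(2*hx*k)
    wp=[(hx,hy),(hx,-hy),(-hx,-hy),(-hx,hy)]
    src=np.float32([proj(n,(cx+(a*c-b*s)/1e3,cy+(a*s+b*c)/1e3,z)) for a,b in wp]);dst=np.float32([[0,0],[W,0],[W,H],[0,H]])
    o=cv2.warpPerspective(im,cv2.getPerspectiveTransform(src,dst),(W,H),flags=cv2.INTER_CUBIC)
    if grid:
        for i in range(-200,201,grid):
            X=int((hy-i)*k);Y=int((hx-i)*k);l=14 if i==0 else 7
            cv2.line(o,(X,0),(X,l),(0,0,255),1);cv2.line(o,(0,Y),(l,Y),(0,0,255),1)
            cv2.line(o,(X,H-1),(X,H-1-l),(0,0,255),1);cv2.line(o,(W-1,Y),(W-1-l,Y),(0,0,255),1)
    if fn: cv2.imwrite(fn,o)
    return o
E
python3 - <<'E'
from rc import *
t=cv2.imread('pics/top0.png');s=cv2.imread('pics/scene0.png')
for z in(.068,.047):
    o=[rectify(im,n,.555,-.215,12.5,75,70,z,2.8,None) for n,im in(("top",t),("scene",s))]
    cv2.imwrite(f'pics/rw{int(z*1000)}.png',np.hstack(o))
E
```

```text
(no output)
```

View pics/rw68.png

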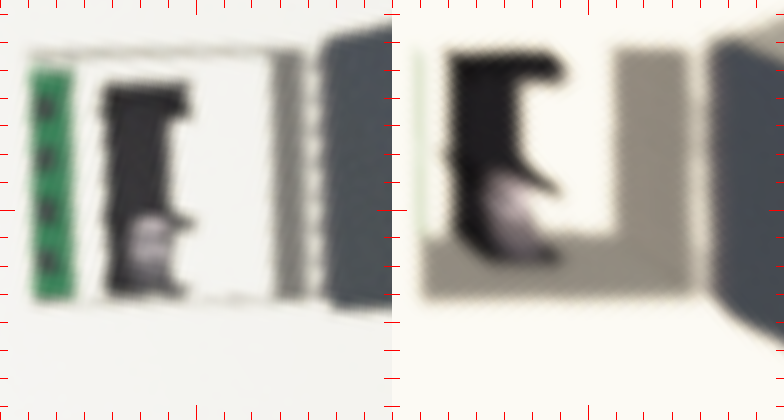

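View pics/rw47.png

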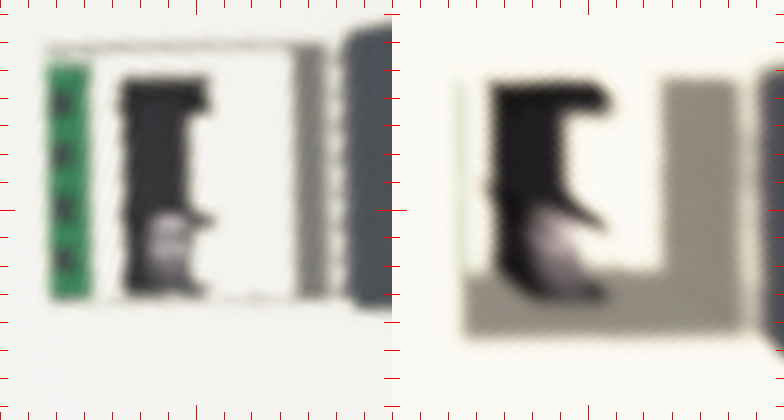

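Run:
```python
from rc import *
def blob(n,im,u,v,r=6):
    g=im[v-r:v+r+1,u-r:u+r+1].max(2).astype(float);w=np.clip(150-g,0,None);yy,xx=np.mgrid[v-r:v+r+1,u-r:u+r+1]
    w[w<40]=0
    return (w*xx).sum()/w.sum(),(w*yy).sum()/w.sum()
t=cv2.imread('pics/top0.png');s=cv2.imread('pics/scene0.png')
T=[blob("top",t,*p) for p in((306,169),(380,154),(320,230),(396,214))]
S=[blob("scene",s,*p,5) for p in((182,166),(112,128),(226,119),(160,86))]
for a,b in zip(T,S):
    print(np.round(a,1),np.round(b,1),np.round(plane("top",*a,.078),4),np.round(plane("scene",*b,.078),4),[np.round(x,4) for x in tri(b,a)])
P=np.array([plane("top",*a,.078)[:2] for a in T]);print("cen",P.mean(0))
for i,j in((0,1),(2,3)):d=P[i]-P[j];print("yaw y-dir",np.degrees(np.arctan2(-d[0],d[1])),np.linalg.norm(d))
for i,j in((0,2),(1,3)):d=P[i]-P[j];print("yaw x-dir",np.degrees(np.arctan2(d[1],d[0])),np.linalg.norm(d))
yaw=13.2
for z in(.068,.038):
    o=[rectify(im,n,.5712,-.2004,yaw,70,70,z,2.8,None) for n,im in(("top",t),("scene",s))]
    cv2.imwrite(f'pics/rx{int(z*1000)}.png',np.hstack(o))
```

```text
[306.1 168.4] [181.3 166.2] [ 0.625  -0.0767  0.078 ] [ 0.6261 -0.0743  0.078 ] [array([ 0.6253, -0.077 ,  0.0747]), np.float64(0.0008)]
[380.  153.6] [111.4 126.9] [ 0.6747 -0.2866  0.078 ] [ 0.6761 -0.2852  0.078 ] [array([ 0.6754, -0.2877,  0.0754]), np.float64(0.0003)]
[320.  229.8] [225.9 117.8] [ 0.4559 -0.1163  0.078 ] [ 0.4566 -0.1152  0.078 ] [array([ 0.4558, -0.1165,  0.0764]), np.float64(0.0004)]
[396.  213.3] [157.5  86.2] [ 0.507  -0.3284  0.078 ] [ 0.5122 -0.3248  0.078 ] [array([ 0.5081, -0.3323,  0.0705]), np.float64(0.0015)]
cen [ 0.56562686 -0.2019994 ]
yaw y-dir 13.315509110909467 0.21572046051001967
yaw y-dir 13.554657217377034 0.2181699276737681
yaw x-dir 13.203304036037483 0.17369346319944431
yaw x-dir 14.014306587832898 0.17279536005352739
```

View pics/rx68.png

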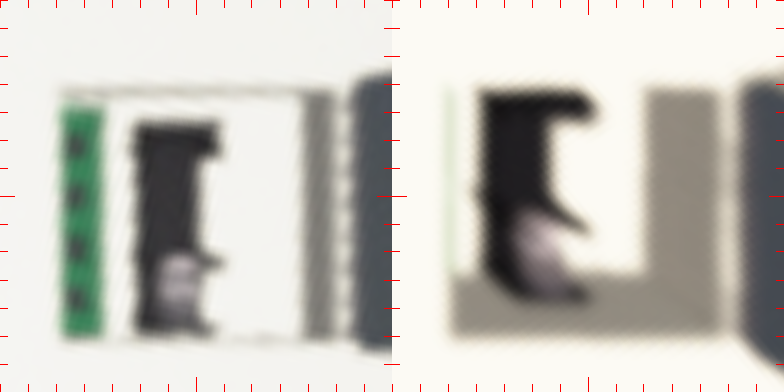

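View pics/rx38.png

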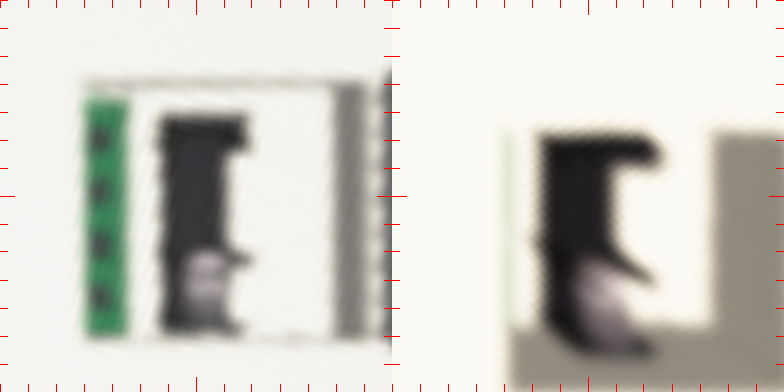

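Request:
{"api": "move_arm", "payload": {"motion": [10,0,0,5,24.5,0.1,0.5,10,0,0,5,24.2,-4.2,0.5,10,0,0,5,23.1,-8.3,0.5,10,0,0,5,21.3,-12.2,0.5,10,0,0,5,18.8,-15.7,0.5,10,0,0,5,15.8,-18.7,0.5,10,0,0,5,12.3,-21.2,0.5,10,0,0,5,8.5,-23,0.5,10,0,0,5,4.3,-24.1,0.5,0,0,0,0,0,0,0.5]}}

```text
t: 8.7
tool_pos: [0.4896, 0.1608, 0.09]
tool_rot: [-0.506, -0.494, 0.507, -0.493]
contact_force: [-0.4, 0.4, -0.0]
gripper_width: 0.498
```

Run:
```python
from h import *
o,Rm=obs()
t=np.array([.4900,.1563,.030]);print("err tool",np.round(Rm.T@(t-o["tool_pos"])*1e3,1), np.degrees(np.arctan2(Rm[1,2],Rm[0,2])))
```

```text
t8.70 pos [0.4896 0.1608 0.09  ] F [-0.4  0.4 -0. ] g0.498 q [-1.02  0.6   0.86  2.06 -0.66  0.78 -1.35]
[[-0.0008, 0.9997, -0.0256], [0.0001, -0.0256, -0.9997], [-1.0, -0.0008, -0.0001]]
err tool [60.   0.6  4.5] -91.46823331125417
```

Request:
{"api": "move_arm", "payload": {"motion": [0.2,0,0,20,0.5,4.5,0.5,0,0,0,30,0,0,0.5,0,0,0,10,0,0,0.45,0,0,0,0,0,0,0.3,0,0,0,0,0,0,0.1,0,0,0,0,0,0,0.1,0,0,0,0,0,0,0.1], "grip_force": 30}}

```text
t: 9.57
tool_pos: [0.4912, 0.1544, 0.0313]
tool_rot: [0.509, 0.492, -0.507, 0.492]
contact_force: [-1.6, 3.7, 8.0]
gripper_width: 0.196
```

```bash
python3 shot.py 7 250,140,90 190,170,80
```

```text
t9.57 pos [0.4912 0.1544 0.0313] F [-1.6  3.7  8. ] g0.196 q [-0.93  0.68  0.75  2.1  -0.77  0.66 -1.25]
[[0.0014, 0.9995, -0.0319], [0.0015, -0.0319, -0.9995], [-1.0, 0.0014, -0.0016]]
```

View pics/v7.png

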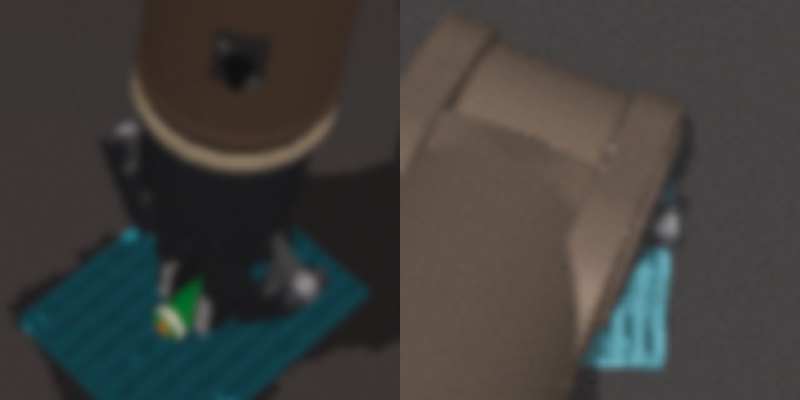

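Request:
{"api": "move_arm", "payload": {"motion": [0,0,0,-10,0,0,0.1,0,0,0,-40,0,0,0.1,-7.6,0,0,-40,0,0,0.1,-7.6,0,0,-30,0,0,0.1,0,0,0,0,1.4,60,0.1,0,0,0,0,1.4,60,0.1,0,0,0,0,1.4,60,0.1,0,0,0,0,1.4,60,0.1,0,0,0,0,1.4,60,0.1,0,0,0,0,1.3,50,0.1], "grip_force": 70}}

```text
t: 10.92
tool_pos: [0.5789, -0.1884, 0.1511]
tool_rot: [0.439, 0.554, -0.44, 0.555]
contact_force: [0.4, 1.1, 0.2]
gripper_width: 0.18
```

Request:
{"api": "move_arm", "payload": {"motion": [0,0,8.3,0,0,14,0.1,0,0,8.3,0,0,0,0.1,0,0,8.4,0,0,0,0.1,0,0,0,0,0,0,0.1,0,0,0,0,0,0,0.1]}}

```text
t: 11.55
tool_pos: [0.583, -0.1989, 0.1509]
tool_rot: [0.548, 0.447, -0.309, 0.636]
contact_force: [1.4, 0.2, -0.6]
gripper_width: 0.18
```

```bash
cat > seat.py <<'E'
from h import *
def sf(S=(.5715,-.2008,.047),yaw=13.4):
    c,s=np.cos(np.radians(yaw)),np.sin(np.radians(yaw));A=np.array([[c,-s,0],[s,c,0],[0,0,1]])
    o=manip.get_obs();Rm=R.from_quat(o["tool_rot"]).as_matrix();p=A.T@(o["tool_pos"]-np.array(S))*1e3;r=A.T@Rm
    f=A.T@o["contact_force"]
    ty=r[:,1]
    print("t%.2f"%o["t"],"TCP seat",np.round(p,1),"pitch %.1f yaw %.1f roll %.2f"%(np.degrees(np.arctan2(ty[2],ty[0])),np.degrees(np.arctan2(ty[1],ty[0])),np.degrees(np.arcsin(r[2,2]))),"F",np.round(f,1),"g%.3f"%o["gripper_width"])
    cen=p+r@np.array([18,-2,0]);fl=cen-25*ty;tip=cen+25*ty
    print("  cell est cen",np.round(cen,1),"flat",np.round(fl,1),"tip",np.round(tip,1),"M",np.round(o["moment"],2),"q",np.round(o["q"],2))
    return o,A,p,r
if __name__=="__main__": sf()
E
python3 seat.py;python3 shot.py 8 120,40,140 290,140,110
```

```text
t11.55 TCP seat [ 11.6  -0.8 103.9] pitch 24.9 yaw -0.1 roll -0.01 F [ 1.4 -0.1 -0.6] g0.180
  cell est cen [17.4 -0.8 86.7] flat [-5.3 -0.7 76.2] tip [40.  -0.8 97.3] M [-0.11  0.44  0.01] q [ 0.01  0.43  0.49  2.06 -0.98  0.56 -0.09]
t11.55 pos [ 0.583  -0.1989  0.1509] F [ 1.4  0.2 -0.6] g0.180 q [ 0.01  0.43  0.49  2.06 -0.98  0.56 -0.09]
[[0.41, 0.8825, 0.2304], [0.0973, 0.2089, -0.9731], [-0.9069, 0.4214, -0.0002]]
```

View pics/v8.png

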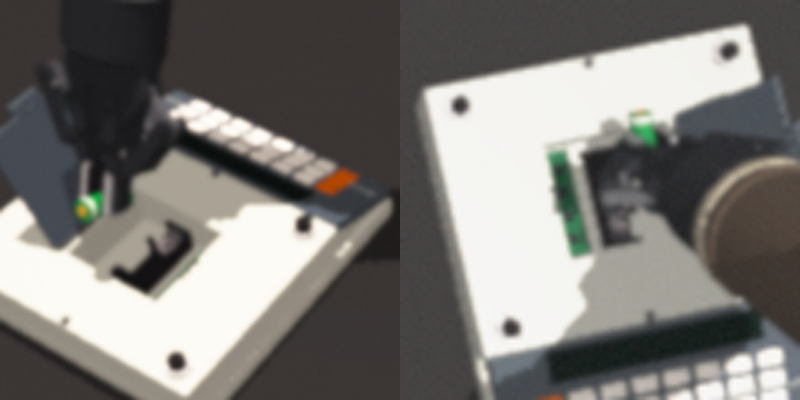

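```bash
python3 - <<'E'
from h import *
from seat import sf
o,A,p,r=sf()
S=np.array([.5715,-.2008,.047]);w=lambda q:S+A@(np.array(q)/1e3)
cen=p+r@np.array([18,-2,0]);ty=r[:,1]
for n,(x,y,s) in(("scene",(138,96,26)),("top",(342,160,28))):
    im=cv2.imread(f'pics/{n}8.png');k=14
    c=cv2.resize(im[y:y+s,x:x+s],None,fx=k,fy=k,interpolation=cv2.INTER_CUBIC)
    for a in(25,23,0):
        u=proj(n,w(cen+a*ty));print(n,a,np.round(u,1));cv2.circle(c,tuple(int(v) for v in (u-[x,y]+.5)*k),3,(0,0,255),-1)
    for b in (-9,9):
        u=proj(n,w(cen+23*ty+b*r[:,2]));cv2.circle(c,tuple(int(v) for v in (u-[x,y]+.5)*k),3,(255,0,255),-1)
        u=proj(n,w(cen+23*ty+b*r[:,0]));cv2.circle(c,tuple(int(v) for v in (u-[x,y]+.5)*k),3,(255,0,0),-1)
    cv2.imwrite(f'pics/e8{n}.png',c)
E
python3 - <<'E'
import cv2,numpy as np
a=cv2.imread('pics/e8scene.png');b=cv2.imread('pics/e8top.png');h=max(a.shape[0],b.shape[0])
f=lambda i:np.vstack([i,np.zeros((h-i.shape[0],i.shape[1],3),np.uint8)])
cv2.imwrite('pics/e8.png',np.hstack([f(a),f(b)]))
E
```

```text
t11.65 TCP seat [ 1.270e+01 -1.000e-01  1.036e+02] pitch 24.9 yaw 0.1 roll 0.04 F [ 0.1  0.4 -1. ] g0.175
  cell est cen [18.5 -0.1 86.5] flat [-4.2 -0.1 75.9] tip [41.1 -0.  97. ] M [-0.06  0.47 -0.01] q [ 0.    0.43  0.49  2.06 -0.99  0.56 -0.09]
scene 25 [148.9 114.4]
scene 23 [149.5 114.1]
scene 0 [156.8 111.5]
top 25 [354.2 170.4]
top 23 [354.3 171.1]
top 0 [355.  179.4]
```

View pics/e8.png

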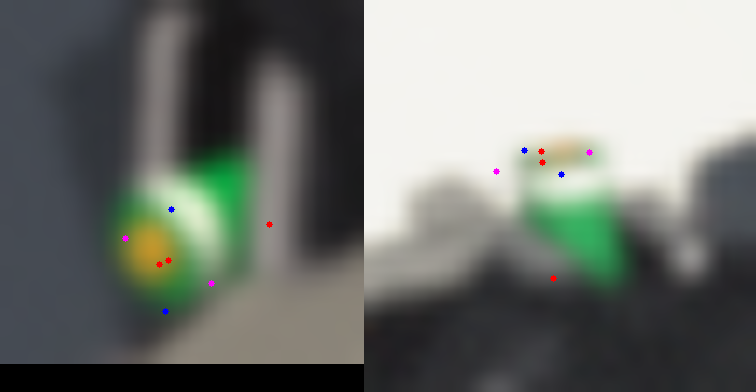

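Run:
```python
from h import *
from seat import sf
o,A,p,r=sf()
S=np.array([.5715,-.2008,.047])
q,e=tri((148.2,113.0),(356.1,170.1));print("tri tip seat",np.round(A.T@(q-S)*1e3,1),e)
cen=p+r@np.array([18,-2,0]);tip=cen+25*r[:,1]
for n in("scene","top"):
    for d in np.eye(3)*5:
        print(n,d,np.round(proj(n,S+A@((tip+d)/1e3))-proj(n,S+A@(tip/1e3)),2))
```

```text
t11.65 TCP seat [ 1.270e+01 -1.000e-01  1.036e+02] pitch 24.9 yaw 0.1 roll 0.04 F [ 0.1  0.4 -1. ] g0.175
  cell est cen [18.5 -0.1 86.5] flat [-4.2 -0.1 75.9] tip [41.1 -0.  97. ] M [-0.06  0.47 -0.01] q [ 0.    0.43  0.49  2.06 -0.99  0.56 -0.09]
tri tip seat [40.1 -3.7 98.6] 0.0018238721287253661
scene [5. 0. 0.] [-1.52  1.39]
scene [0. 5. 0.] [1.7  0.89]
scene [0. 0. 5.] [-0.59 -1.61]
top [5. 0. 0.] [-0.46 -1.85]
top [0. 5. 0.] [-1.84  0.38]
top [0. 0. 5.] [ 0.61 -0.34]
```

```bash
cat > ov.py <<'E'
import sys
from h import *
from seat import sf
k0=sys.argv[1];o,A,p,r=sf()
S=np.array([.5715,-.2008,.047]);k=12;out=[]
B=dict(scene=list(map(int,sys.argv[2].split(','))),top=list(map(int,sys.argv[3].split(','))))
for n in("scene","top"):
    im=cv2.cvtColor(manip.camera(n),cv2.COLOR_RGB2BGR);cv2.imwrite(f"pics/{n}{k0}.png",im)
    x,y,s=B[n];c=cv2.resize(im[y:y+s,x:x+s],(396,396),interpolation=cv2.INTER_CUBIC);k=396/s
    def dot(t,col):
        u=proj(n,S+A@((p+r@np.array(t,float))/1e3));cv2.circle(c,tuple(int(v) for v in (u-[x,y]+.5)*k),2,col,-1)
    dot((18,23,0),(0,0,255));dot((18,-27,0),(0,0,255))
    for z in(-9,9):
        for yy in(-11,11):
            dot((22,yy,z),(255,0,255));dot((0,yy,z),(255,0,0))
    out.append(c)
cv2.imwrite(f'pics/o{k0}.png',np.hstack(out))
E
python3 ov.py 9 132,84,40 335,155,40
```

```text
t11.65 TCP seat [ 1.270e+01 -1.000e-01  1.036e+02] pitch 24.9 yaw 0.1 roll 0.04 F [ 0.1  0.4 -1. ] g0.175
  cell est cen [18.5 -0.1 86.5] flat [-4.2 -0.1 75.9] tip [41.1 -0.  97. ] M [-0.06  0.47 -0.01] q [ 0.    0.43  0.49  2.06 -0.99  0.56 -0.09]
```

View pics/o9.png

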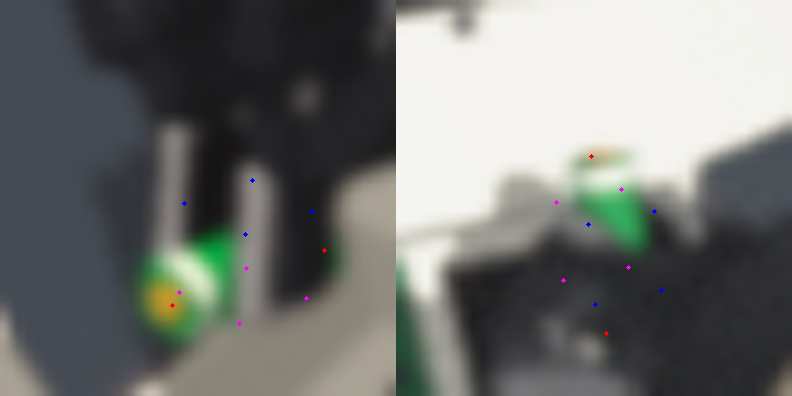

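Request:
{"api": "move_arm", "payload": {"motion": [0,0,0,20,-9.3,-2,0.1,0,0,0,20,-9.2,0,0.1,0,0,0,4,-1.9,0,0.1,0,0,0,0,0,0,0.1]}}

```text
t: 12.25
tool_pos: [0.5825, -0.1964, 0.1018]
tool_rot: [0.548, 0.447, -0.308, 0.636]
contact_force: [1.4, 0.1, 0.4]
gripper_width: 0.177
```

```bash
python3 ov.py 10 132,84,50 330,155,50
```

```text
t12.25 TCP seat [11.7  1.7 54.8] pitch 25.0 yaw -0.0 roll -0.00 F [ 1.4 -0.2  0.4] g0.177
  cell est cen [17.5  1.7 37.7] flat [-5.1  1.7 27.1] tip [40.2  1.7 48.2] M [-0.09  0.44  0.01] q [ 0.09  0.5   0.38  2.09 -1.15  0.47  0.08]
```

View pics/o10.png

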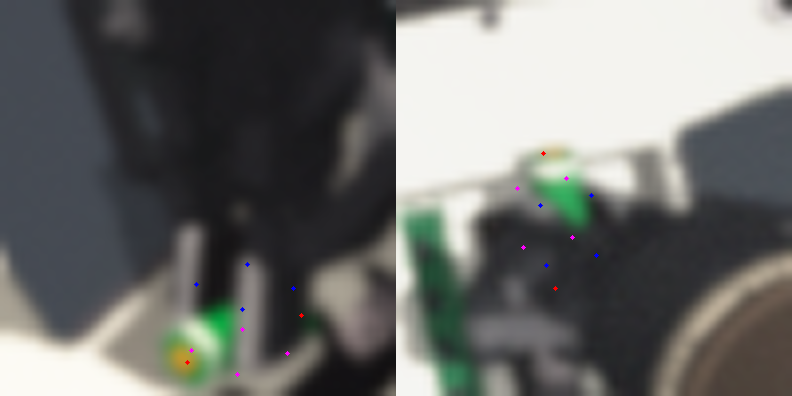

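Request:
{"api": "move_arm", "payload": {"motion": [0,0,0,10.9,-5,-0.9,0.1,0,0,0,0,-7,0,0.1,0,0,0,0,-7,0,0.1,0,0,0,0,0,0,0.1]}}

```text
t: 12.85
tool_pos: [0.569, -0.1993, 0.0841]
tool_rot: [0.549, 0.446, -0.309, 0.636]
contact_force: [-0.1, 0.2, -0.2]
gripper_width: 0.178
```

```bash
python3 ov.py 11 132,84,50 330,155,50
```

```text
t12.85 TCP seat [-2.1  2.1 37.1] pitch 25.0 yaw -0.1 roll -0.01 F [-0.1  0.2 -0.2] g0.178
  cell est cen [ 3.7  2.1 19.9] flat [-19.    2.1   9.4] tip [26.3  2.  30.5] M [-0.12  0.46  0.01] q [ 0.15  0.51  0.32  2.13 -1.23  0.43  0.18]
```

View pics/o11.png

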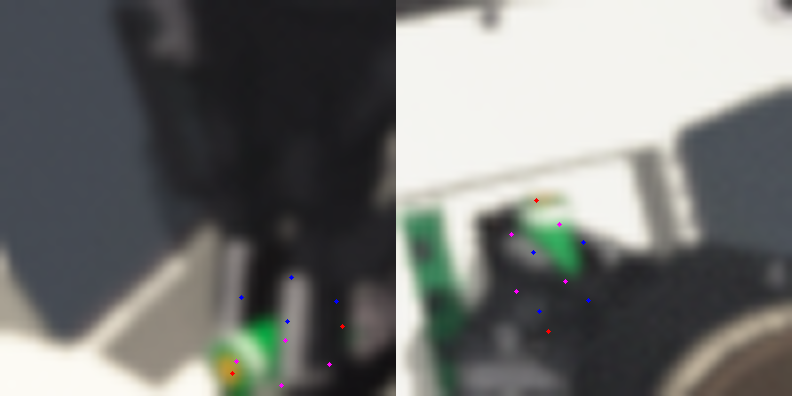

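Run:
```python
from h import *
S=np.array([.5715,-.2008,.047]);yaw=np.radians(13.4);A=np.array([[np.cos(yaw),-np.sin(yaw),0],[np.sin(yaw),np.cos(yaw),0],[0,0,1]])
out=[]
for n,(x,y,s) in(("top",(330,155,50)),("scene",(140,90,50))):
    im=cv2.imread(f'pics/{n}0.png');k=396/s
    c=cv2.resize(im[y:y+s,x:x+s],(396,396),interpolation=cv2.INTER_CUBIC)
    for q in((20.5,11,13.5),(20.5,-11,13.5),(25,11,13.5),(25,-11,13.5),(-44,0,4),(-21,0,0),(-19,10,4),(-19,-10,4),(15,10,4),(15,-10,4)):
        u=proj(n,S+A@(np.array(q)/1e3));cv2.circle(c,tuple(int(v) for v in (u-[x,y]+.5)*k),2,(0,0,255),-1)
    out.append(c)
cv2.imwrite('pics/lip.png',np.clip(np.hstack(out).astype(float)*1.3,0,255).astype(np.uint8))
```

```text
(no output)
```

View pics/lip.png

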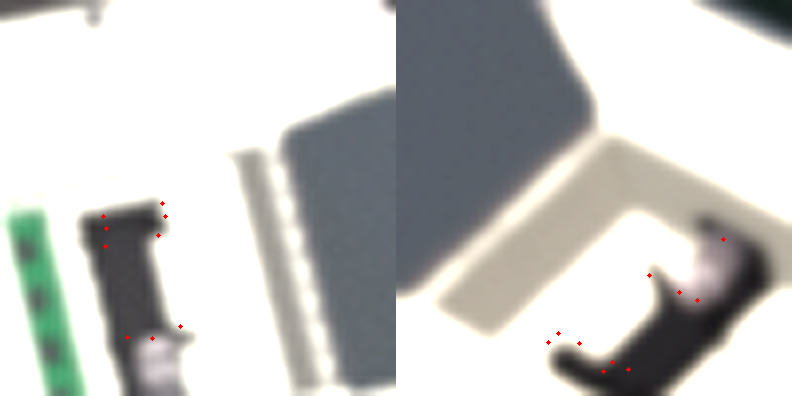

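Run:
```python
from h import *
S=np.array([.5715,-.2008,.047]);yaw=np.radians(13.4);A=np.array([[np.cos(yaw),-np.sin(yaw),0],[np.sin(yaw),np.cos(yaw),0],[0,0,1]])
q,e=tri((160,134.6),(350.0,181.3));print(A.T@(q-S)*1e3,e)
out=[]
for n,(x,y,s) in(("top",(338,172,36)),("scene",(155,105,40))):
    im=cv2.imread(f'pics/{n}0.png');k=396/s
    c=cv2.resize(im[y:y+s,x:x+s],(396,396),interpolation=cv2.INTER_CUBIC).astype(float)
    c=np.clip((c/255)**.6*255,0,255).astype(np.uint8)
    out.append(c)
cv2.imwrite('pics/lip2.png',np.hstack(out))
```

```text
[ 22.5839308  -13.22056834   3.06856226] 0.0011801427490192892
```

View pics/lip2.png

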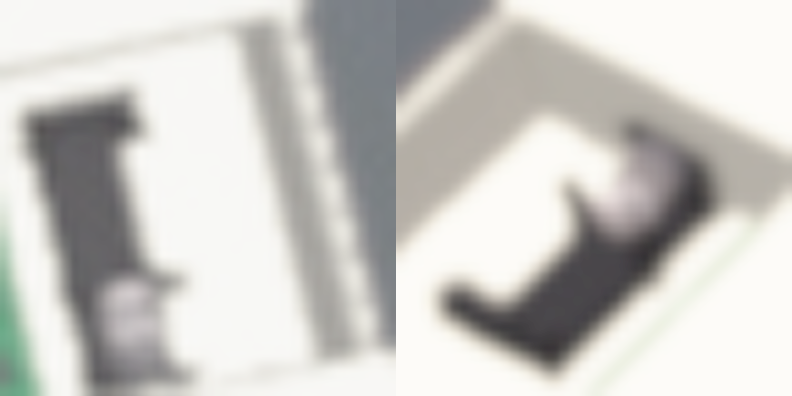

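Request:
{"api": "move_arm", "payload": {"motion": [0,0,0,0.5,-3,0,0.1,0,0,0,0.5,-3,0,0.1,0,0,0,0,0,0,0.1]}}

```text
t: 13.32
tool_pos: [0.5646, -0.1999, 0.0803]
tool_rot: [0.548, 0.447, -0.308, 0.636]
contact_force: [1.0, -0.9, -0.8]
gripper_width: 0.181
```

```bash
python3 seat.py
```

```text
t13.32 TCP seat [-6.5  2.5 33.3] pitch 25.0 yaw -0.1 roll -0.02 F [ 0.7 -1.1 -0.8] g0.181
  cell est cen [-0.7  2.5 16.2] flat [-23.4   2.5   5.6] tip [21.9  2.4 26.7] M [-0.11  0.47  0.02] q [ 0.17  0.51  0.3   2.14 -1.24  0.42  0.21]
```

Request:
{"api": "move_arm", "payload": {"motion": [0,0,0,0,-2,0,0.1,0,0,0,0,-2,0,0.1,0,0,0,0,0,0,0.1,0,0,0,0,0,0,0.1]}}

```text
t: 13.82
tool_pos: [0.5617, -0.2007, 0.0791]
tool_rot: [0.548, 0.446, -0.308, 0.637]
contact_force: [2.6, 1.7, 3.4]
gripper_width: 0.179
```

```bash
python3 seat.py
```

```text
t13.82 TCP seat [-9.5  2.3 32.1] pitch 25.0 yaw -0.1 roll 0.01 F [2.9 1.1 3.4] g0.179
  cell est cen [-3.7  2.3 14.9] flat [-26.3   2.3   4.4] tip [19.   2.3 25.5] M [ 0.06 -0.37  0.01] q [ 0.18  0.51  0.28  2.14 -1.25  0.42  0.22]
```

Request:
{"api": "move_arm", "payload": {"motion": [0,0,0,-1,-2,0,0.1,0,0,0,-0.9,-2,0,0.1,0,0,0,0,0,0,0.1,0,0,0,0,0,0,0.1]}}

```text
t: 14.32
tool_pos: [0.5574, -0.2017, 0.0791]
tool_rot: [0.548, 0.446, -0.308, 0.637]
contact_force: [5.3, 0.7, 3.8]
gripper_width: 0.177
```

```bash
python3 seat.py;  python3 ov.py 12 132,94,50 330,155,50
```

```text
t14.32 TCP seat [-14.    2.4  32.1] pitch 25.0 yaw -0.1 roll 0.01 F [ 5.4 -0.5  3.8] g0.177
  cell est cen [-8.2  2.4 14.9] flat [-30.8   2.4   4.4] tip [14.5  2.3 25.5] M [ 0.14 -0.84  0.06] q [ 0.19  0.51  0.28  2.15 -1.25  0.41  0.23]
t14.32 TCP seat [-14.    2.4  32.1] pitch 25.0 yaw -0.1 roll 0.01 F [ 5.4 -0.5  3.8] g0.177
  cell est cen [-8.2  2.4 14.9] flat [-30.8   2.4   4.4] tip [14.5  2.3 25.5] M [ 0.14 -0.84  0.06] q [ 0.19  0.51  0.28  2.15 -1.25  0.41  0.23]
```

View pics/o12.png

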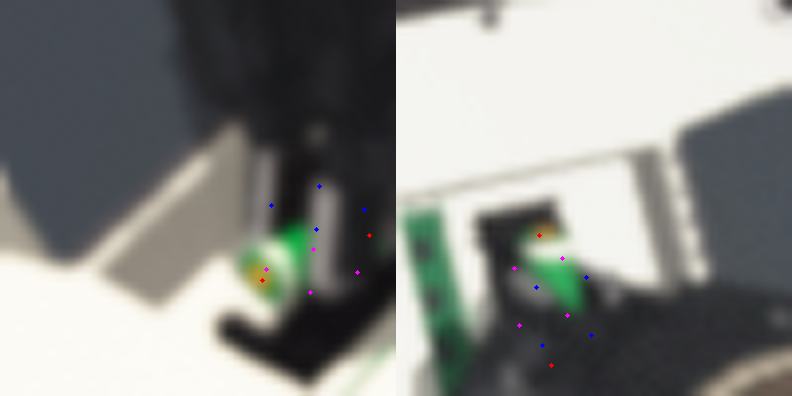

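Request:
{"api": "move_arm", "payload": {"motion": [0,0,0,-0.8,-1.6,0,0.1,0,0,0,-0.7,-1.6,0,0.1,0,0,0,0,0,0,0.1,0,0,0,0,0,0,0.1]}}

```text
t: 14.92
tool_pos: [0.5543, -0.2024, 0.0792]
tool_rot: [0.548, 0.446, -0.308, 0.637]
contact_force: [6.2, 0.8, 2.5]
gripper_width: 0.179
```

```bash
python3 seat.py
```

```text
t14.93 TCP seat [-17.1   2.4  32.2] pitch 25.1 yaw -0.0 roll 0.01 F [ 6.3 -0.6  2.5] g0.179
  cell est cen [-11.3   2.4  15.1] flat [-33.9   2.4   4.5] tip [11.4  2.4 25.7] M [ 0.21 -1.2   0.  ] q [ 0.2   0.5   0.27  2.16 -1.26  0.41  0.24]
```

```bash
python3 - <<'E'
from seat import *
import sys
fs=[]
for i in range(6):
    manip.camera("scene");o=manip.get_obs();c,s=np.cos(np.radians(13.4)),np.sin(np.radians(13.4));f=o["contact_force"];fs.append([c*f[0]+s*f[1],-s*f[0]+c*f[1],f[2]])
print(np.round(fs,1),np.mean(fs,0),np.std(fs,0))
E
python3 ov.py 13 132,94,50 330,155,50
```

```text
[[ 6.4  0.1  3.7]
 [ 6.5 -0.8  3.8]
 [ 6.7 -0.6  3. ]
 [ 5.6 -0.2  3.4]
 [ 5.9 -1.3  3.6]
 [ 6.3 -0.2  3.6]] [ 6.24964642 -0.50039027  3.51910742] [0.36451215 0.44871589 0.26060986]
t15.22 TCP seat [-17.1   2.4  32.2] pitch 25.1 yaw -0.0 roll 0.02 F [ 6.3 -0.2  3.6] g0.175
  cell est cen [-11.3   2.4  15.1] flat [-33.9   2.4   4.5] tip [11.4  2.3 25.7] M [ 0.2  -1.13  0.01] q [ 0.2   0.5   0.27  2.16 -1.26  0.41  0.24]
```

View pics/o13.png

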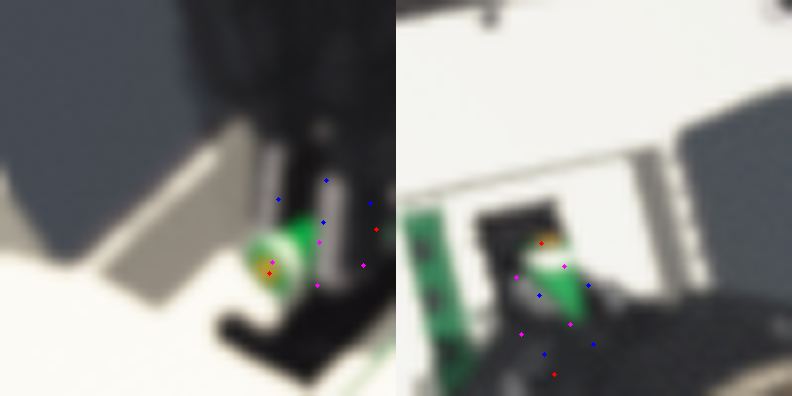

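Request:
{"api": "move_arm", "payload": {"motion": [0,0,0,-0.6,-1.4,0,0.1,0,0,-5,2.7,1.3,0,0.1,0,0,-5,2.7,1.3,0,0.1,0,0,0,0,0,0,0.1,0,0,0,0,0,0,0.1]}}

```text
t: 15.95
tool_pos: [0.5579, -0.2009, 0.0751]
tool_rot: [0.507, 0.493, -0.362, 0.608]
contact_force: [7.2, 2.8, 6.1]
gripper_width: 0.176
```

```bash
python3 seat.py
```

```text
t15.95 TCP seat [-13.3   3.1  28.1] pitch 15.1 yaw 0.0 roll 0.04 F [7.6 1.  6.1] g0.176
  cell est cen [-10.5   3.1  10.2] flat [-34.7   3.    3.7] tip [13.6  3.1 16.7] M [ 0.74 -1.27  0.  ] q [-0.03  0.56  0.51  2.05 -0.89  0.54 -0.19]
```

Request:
{"api": "move_arm", "payload": {"motion": [0,0,-5,2.5,1.4,0.4,0.1,0,0,0,0,0,0,0.1,0,0,0,0,0,0,0.1]}}

```text
t: 16.32
tool_pos: [0.5597, -0.2007, 0.0728]
tool_rot: [0.485, 0.514, -0.388, 0.591]
contact_force: [7.2, 3.1, 3.4]
gripper_width: 0.177
```

```bash
python3 seat.py;  python3 ov.py 14 132,94,50 330,155,50
```

```text
t16.32 TCP seat [-11.5   2.8  25.8] pitch 10.1 yaw 0.0 roll 0.00 F [7.7 1.3 3.4] g0.177
  cell est cen [-10.3   2.8   7.7] flat [-34.9   2.8   3.3] tip [14.3  2.8 12.1] M [ 0.89 -1.28  0.04] q [-0.12  0.6   0.61  1.99 -0.78  0.63 -0.32]
t16.32 TCP seat [-11.5   2.8  25.8] pitch 10.1 yaw 0.0 roll 0.00 F [7.7 1.3 3.4] g0.177
  cell est cen [-10.3   2.8   7.7] flat [-34.9   2.8   3.3] tip [14.3  2.8 12.1] M [ 0.89 -1.28  0.04] q [-0.12  0.6   0.61  1.99 -0.78  0.63 -0.32]
```

View pics/o14.png

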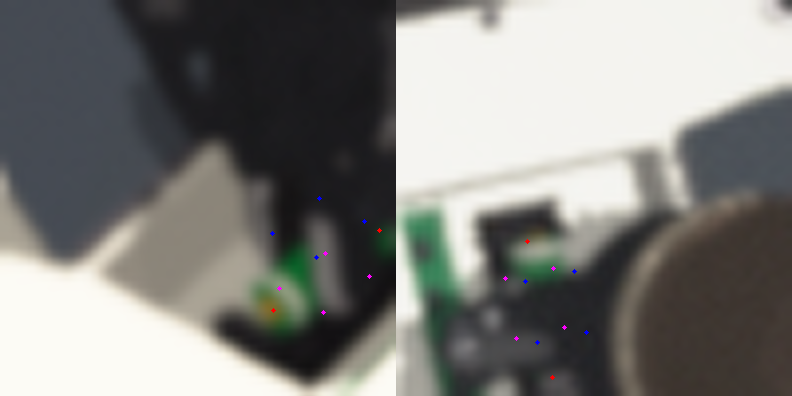

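Request:
{"api": "move_arm", "payload": {"motion": [0,0,-5,3.4,1.4,0,0.1,0,0,-5,3.4,1.4,0,0.1,0,0,0,0,0,0,0.1,0,0,0,0,0,0,0.1]}}

```text
t: 16.92
tool_pos: [0.5632, -0.2002, 0.066]
tool_rot: [0.438, 0.555, -0.438, 0.555]
contact_force: [6.3, 3.3, 1.6]
gripper_width: 0.179
```

```bash
python3 seat.py;  python3 ov.py 15 132,94,50 330,155,50
```

```text
t16.93 TCP seat [-7.9  2.5 19. ] pitch 0.1 yaw 0.0 roll 0.03 F [6.9 1.7 1.6] g0.179
  cell est cen [-9.9  2.5  1. ] flat [-34.9   2.5   1. ] tip [15.1  2.5  1.1] M [ 0.68 -1.45 -0.01] q [-0.22  0.7   0.72  1.87 -0.63  0.81 -0.5 ]
t16.93 TCP seat [-7.9  2.5 19. ] pitch 0.1 yaw 0.0 roll 0.03 F [6.9 1.7 1.6] g0.179
  cell est cen [-9.9  2.5  1. ] flat [-34.9   2.5   1. ] tip [15.1  2.5  1.1] M [ 0.68 -1.45 -0.01] q [-0.22  0.7   0.72  1.87 -0.63  0.81 -0.5 ]
```

View pics/o15.png

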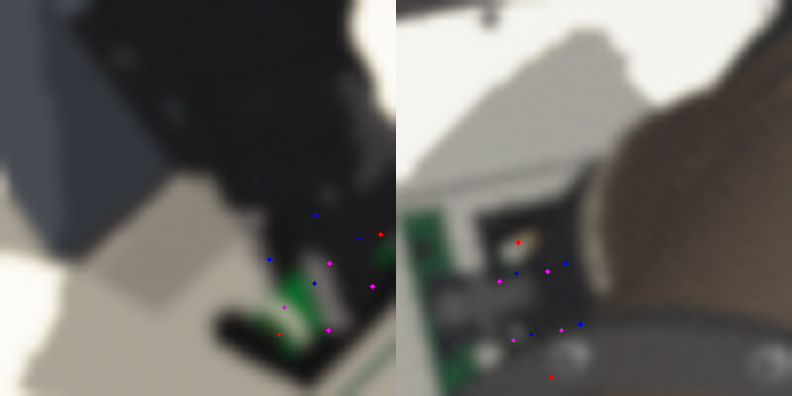

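Request:
{"api": "move_arm", "payload": {"motion": [0,0,0,1,0,-0.6,0.1,0,0,0,0,0,0,0.1,0,0,0,0,0,0,0.1]}}

```text
t: 17.4
tool_pos: [0.5631, -0.2002, 0.0655]
tool_rot: [0.439, 0.554, -0.438, 0.555]
contact_force: [6.7, 3.0, 2.5]
gripper_width: 0.173
```

```bash
python3 seat.py
```

```text
t17.40 TCP seat [-8.   2.5 18.5] pitch 0.1 yaw -0.0 roll 0.06 F [7.2 1.4 2.5] g0.173
  cell est cen [-10.    2.5   0.5] flat [-35.    2.5   0.4] tip [15.   2.5  0.5] M [ 0.46 -1.42 -0.  ] q [-0.22  0.7   0.72  1.87 -0.63  0.81 -0.5 ]
```

Request:
{"api": "move_arm", "payload": {"motion": [0,0,0,0.4,2,0,0.1,0,0,0,0,2,0,0.1,0,0,0,0,1,0,0.1,0,0,0,0,0,0,0.1,0,0,0,0,0,0,0.1]}}

```text
t: 18.02
tool_pos: [0.5672, -0.1993, 0.0649]
tool_rot: [0.439, 0.554, -0.439, 0.555]
contact_force: [5.9, 1.3, 1.4]
gripper_width: 0.18
```

```bash
python3 seat.py
```

```text
t18.02 TCP seat [-3.8  2.4 17.9] pitch 0.1 yaw -0.1 roll 0.05 F [ 6.  -0.1  1.4] g0.180
  cell est cen [-5.8  2.4 -0.1] flat [-30.8   2.5  -0.2] tip [19.2  2.4 -0.1] M [ 0.28 -1.09  0.05] q [-0.22  0.71  0.72  1.86 -0.63  0.81 -0.51]
```

Request:
{"api": "move_arm", "payload": {"motion": [0,0,0,0,2,0,0.1,0,0,0,0,2,0,0.1,0,0,0,0,0,0,0.1,0,0,0,0,0,0,0.1]}}

```text
t: 18.52
tool_pos: [0.5704, -0.1985, 0.0648]
tool_rot: [0.439, 0.555, -0.439, 0.555]
contact_force: [3.6, -0.5, 0.9]
gripper_width: 0.18
```

```bash
python3 seat.py
```

```text
t18.52 TCP seat [-0.6  2.5 17.8] pitch -0.0 yaw -0.1 roll 0.01 F [ 3.4 -1.3  0.9] g0.180
  cell est cen [-2.6  2.5 -0.2] flat [-27.6   2.6  -0.2] tip [22.4  2.5 -0.2] M [-0.03 -0.79  0.08] q [-0.22  0.71  0.72  1.85 -0.63  0.82 -0.51]
```

Request:
{"api": "move_arm", "payload": {"motion": [0,0,0,0,1.5,0,0.1,0,0,0,0,0,0,0.1,0,0,0,0,0,0,0.1]}}

```text
t: 18.9
tool_pos: [0.5709, -0.1983, 0.0647]
tool_rot: [0.438, 0.555, -0.439, 0.554]
contact_force: [-1.9, -2.5, 3.1]
gripper_width: 0.175
```

```bash
python3 ov.py 16 132,94,50 330,155,50
```

```text
t18.90 TCP seat [ 0.   2.5 17.7] pitch -0.1 yaw -0.1 roll -0.02 F [-2.5 -2.   3.1] g0.175
  cell est cen [-2.   2.5 -0.3] flat [-27.    2.6  -0.2] tip [23.   2.5 -0.3] M [-0.35  0.6  -0.02] q [-0.22  0.72  0.72  1.85 -0.63  0.82 -0.51]
```

View pics/o16.png

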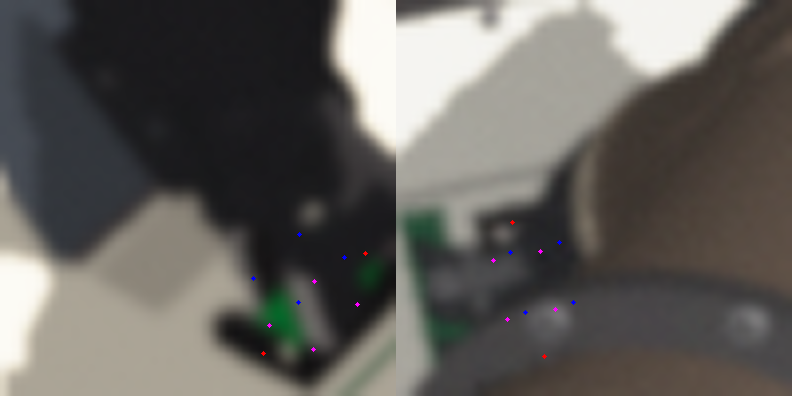

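Request:
{"api": "move_arm", "payload": {"motion": [0,0,0,0,-0.3,0.2,0.1,0,0,0,0,0,0,0.3,0,0,0,0,0,0,0.4,0,0,0,0,0,0,0.4]}}

```text
t: 19.5
tool_pos: [0.5722, -0.1979, 0.065]
tool_rot: [0.439, 0.555, -0.438, 0.555]
contact_force: [-0.2, -0.1, -1.1]
gripper_width: 0.396
```

```bash
python3 ov.py 17 132,94,50 330,155,50
```

```text
t19.50 TCP seat [ 1.4  2.7 18. ] pitch 0.0 yaw -0.0 roll -0.01 F [-0.2 -0.  -1.1] g0.396
  cell est cen [-0.6  2.7 -0. ] flat [-25.6   2.7  -0.1] tip [24.4  2.7 -0. ] M [-0.   -0.06  0.01] q [-0.22  0.72  0.72  1.85 -0.63  0.82 -0.51]
```

View pics/o17.png

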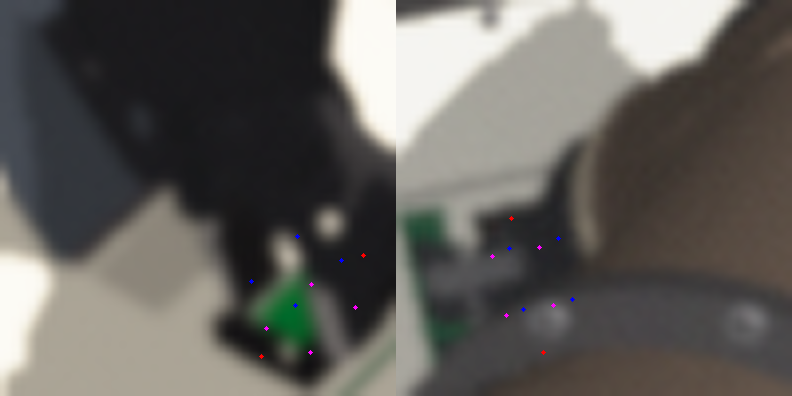

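Request:
{"api": "move_arm", "payload": {"motion": [0,0,0,-15,0,0,0.4,0,0,0,-40,0,0,0.4,0,0,0,-60,0,0,0.2,0,0,0,-60,0,0,0,0,0,0,0,-40,0,0,0,0,0,0,-60,0,0,0,0,0,0,-60,0,0]}}

```text
t: 20.48
tool_pos: [0.4144, -0.2359, 0.2407]
tool_rot: [0.439, 0.554, -0.438, 0.555]
contact_force: [-0.7, -1.2, 1.6]
gripper_width: -0.0
```

```bash
python3 - <<'E'
from h import *
S=np.array([.5715,-.2008,.047]);yaw=np.radians(13.4);A=np.array([[np.cos(yaw),-np.sin(yaw),0],[np.sin(yaw),np.cos(yaw),0],[0,0,1]])
H=np.array([-6,-54,23.])
for ph in np.arange(1.7,2.21,.1):
    print(round(ph,2),[ (n,np.round(proj(n,S+A@((H+[dx,109*np.cos(ph),109*np.sin(ph)])/1e3)),1).tolist()) for n in("top","scene") for dx in(-50,50)])
E
python3 seat.py; python3 shot.py 18 90,40,140 290,140,130
```

```text
1.7 [('top', [393.9, 200.2]), ('top', [384.0, 161.6]), ('scene', [151.2, 66.4]), ('scene', [120.6, 91.8])]
1.8 [('top', [397.7, 199.4]), ('top', [387.7, 160.9]), ('scene', [147.9, 65.5]), ('scene', [117.3, 90.7])]
1.9 [('top', [401.1, 198.6]), ('top', [391.1, 160.4]), ('scene', [144.9, 64.9]), ('scene', [114.3, 89.9])]
2.0 [('top', [404.2, 198.0]), ('top', [394.3, 159.9]), ('scene', [142.1, 64.8]), ('scene', [111.7, 89.6])]
2.1 [('top', [406.9, 197.4]), ('top', [397.0, 159.6]), ('scene', [139.7, 65.1]), ('scene', [109.3, 89.7])]
2.2 [('top', [409.2, 196.9]), ('top', [399.4, 159.4]), ('scene', [137.5, 65.8]), ('scene', [107.4, 90.2])]
t20.48 TCP seat [-161.     2.3  193.7] pitch 0.1 yaw -0.1 roll 0.02 F [-1.  -1.   1.6] g-0.000
  cell est cen [-162.9    2.3  175.7] flat [-187.9    2.3  175.7] tip [-137.9    2.3  175.7] M [-0.08 -0.01  0.02] q [-0.38  0.28  1.    1.99 -0.28  1.01 -0.59]
t20.48 pos [ 0.4144 -0.2359  0.2407] F [-0.7 -1.2  1.6] g-0.000 q [-0.38  0.28  1.    1.99 -0.28  1.01 -0.59]
[[0.0011, 0.9731, 0.2303], [-0.0001, 0.2303, -0.9731], [-1.0, 0.001, 0.0004]]
```

View pics/v18.png

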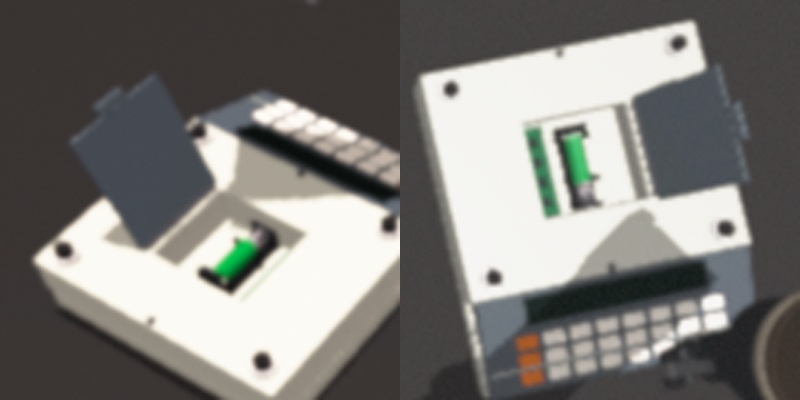

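Run:
```python
from h import *
out=[]
for n,(x,y,s) in(("scene",(153,108,40)),("top",(335,172,40))):
    im=cv2.imread(f'pics/{n}18.png');c=cv2.resize(im[y:y+s,x:x+s],(396,396),interpolation=cv2.INTER_CUBIC).astype(float)
    out.append(np.clip((c/255)**.7*255,0,255).astype(np.uint8))
cv2.imwrite('pics/z18.png',np.hstack(out))
```

```text
(no output)
```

View pics/z18.png

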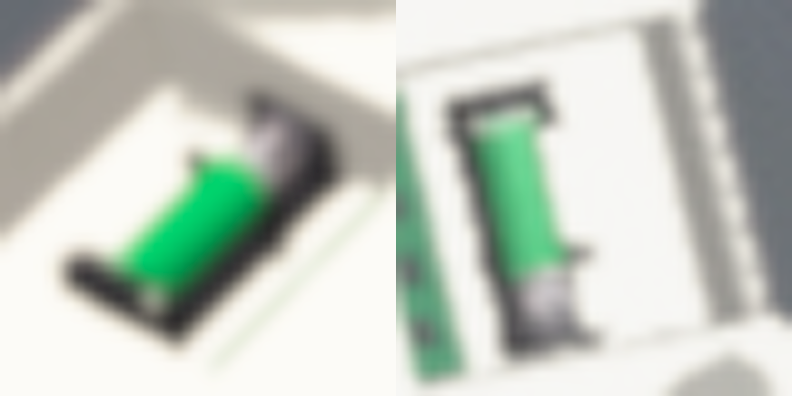

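Run:
```python
from h import *
S=np.array([.5715,-.2008,.047]);yaw=np.radians(13.4);A=np.array([[np.cos(yaw),-np.sin(yaw),0],[np.sin(yaw),np.cos(yaw),0],[0,0,1]])
for n,roi in(("scene",(153,108,40)),("top",(335,172,40))):
    im=cv2.imread(f'pics/{n}18.png');hsv=cv2.cvtColor(im,cv2.COLOR_BGR2HSV);m=cv2.inRange(hsv,(50,130,60),(75,255,255))
    x,y,s=roi;w=np.zeros_like(m);w[y:y+s,x+(9 if n=="top" else 0):x+s]=255;m&=w
    c=rect(n,im,m)[0];M=cv2.moments(c);cc=(M['m10']/M['m00'],M['m01']/M['m00']);r=cv2.minAreaRect(c)
    print(n,np.round(cc,1),r, "seat xy@z0:",np.round(A.T@(plane(n,*cc,.047+.003)-S)*1e3,1))
    # direction in world via fitLine
    L=cv2.fitLine(c,cv2.DIST_L2,0,.01,.01).ravel();a=plane(n,cc[0]-6*L[0],cc[1]-6*L[1],.05);b=plane(n,cc[0]+6*L[0],cc[1]+6*L[1],.05);d=b-a;print(np.degrees(np.arctan2(d[1],d[0]))%180)
```

```text
scene [172.3 130.6] ((171.75, 130.75), (6.363960266113281, 15.55634880065918), 45.0) seat xy@z0: [-4.2  4.7  3. ]
12.47739263794682
top [346.7 192. ] ((346.5826110839844, 191.77523803710938), (12.739089965820312, 5.4596099853515625), 73.3007583618164) seat xy@z0: [-5.2  2.9  3. ]
13.799173815777095
```

Request:
{"api": "move_arm", "payload": {"motion": [0,0,0,0,0,60,0,0,0,0,0,0,62,0,0,0,0,0,40,6,0,0,0,0,0,60,0,0,0,0,0,0,55,0,0,0,0,0,40,0,0,0,0,0,0,38,0,0,0,0,0,0,0,0,0,0]}}

```text
t: 21.58
tool_pos: [0.596, -0.3233, 0.1606]
tool_rot: [0.438, 0.556, -0.439, 0.554]
contact_force: [-0.0, 0.0, 0.8]
gripper_width: 0.001
```

```bash
python3 seat.py; python3 shot.py 19 70,20,170 290,140,130
```

```text
t21.57 TCP seat [  -4.6 -124.8  113.6] pitch -0.1 yaw -0.1 roll -0.09 F [-0.   0.   0.8] g0.001
  cell est cen [  -6.6 -124.8   95.6] flat [ -31.6 -124.8   95.7] tip [  18.4 -124.8   95.6] M [ 0.01 -0.02  0.06] q [-0.06  0.72  0.82  1.58 -0.57  1.1  -0.44]
t21.57 pos [ 0.596  -0.3233  0.1606] F [-0.   0.   0.8] g0.001 q [-0.06  0.72  0.82  1.58 -0.57  1.1  -0.44]
[[-0.0028, 0.9731, 0.2305], [0.001, 0.2305, -0.9731], [-1.0, -0.0025, -0.0016]]
```

View pics/v19.png

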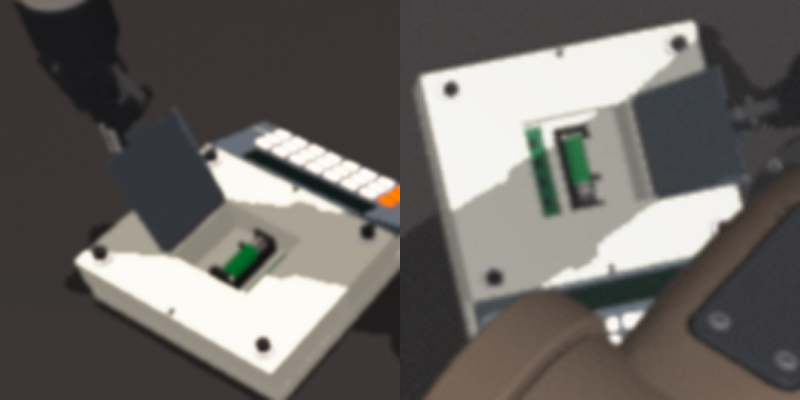

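Fingers stand behind the lid. Push toward +y.

Request:
{"api": "move_arm", "payload": {"motion": [0,0,0,0,0,-12,0,0,0,0,0,0,-12,0,0,0,0,0,0,-12,0,0,0,0,0,0,-12,0,0,0,0,0,0,-12,0,0,0,0,0,0,-12,0,0,0,0,0,0,-12,0,0,0,0,0,0,-12,0]}}

```text
t: 22.68
tool_pos: [0.5745, -0.2294, 0.1631]
tool_rot: [0.439, 0.554, -0.438, 0.555]
contact_force: [0.5, -1.2, 0.4]
gripper_width: 0.001
```

```bash
python3 seat.py; python3 shot.py 20 70,20,170 290,140,130
```

```text
t22.68 TCP seat [ -3.7 -28.5 116.1] pitch 0.1 yaw -0.0 roll 0.00 F [ 0.2 -1.3  0.4] g0.001
  cell est cen [ -5.6 -28.5  98.1] flat [-30.6 -28.5  98. ] tip [ 19.4 -28.5  98.1] M [-0.17 -0.04 -0.04] q [-0.25  0.63  0.85  1.74 -0.55  1.02 -0.53]
t22.68 pos [ 0.5745 -0.2294  0.1631] F [ 0.5 -1.2  0.4] g0.001 q [-0.25  0.63  0.85  1.74 -0.55  1.02 -0.53]
[[0.0019, 0.9729, 0.2311], [0.0004, 0.2311, -0.9729], [-1.0, 0.002, 0.0]]
```

View pics/v20.png

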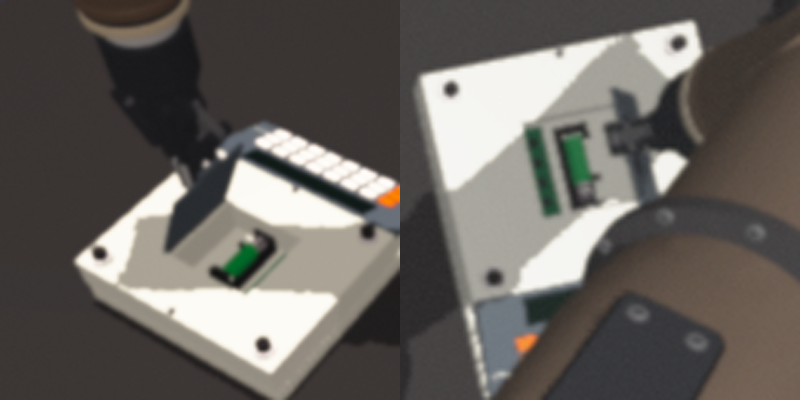

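Request:
{"api": "move_arm", "payload": {"motion": [0,0,0,0,0,-10,0,0,0,0,0,0,-10,0,0,0,0,0,0,-11,0,0,0,0,10,0,-7,0,0,0,0,11,0,-6,0,0,0,0,11,0,-5,0,0,0,0,11,0,-5,0,0,0,0,8,0,-2,0,0,0,0,0,0,0,0]}}

```text
t: 23.9
tool_pos: [0.561, -0.1759, 0.1102]
tool_rot: [0.438, 0.555, -0.439, 0.554]
contact_force: [0.2, -0.7, 0.1]
gripper_width: -0.001
```

```bash
python3 seat.py; python3 shot.py 21 70,20,170 290,140,130
```

```text
t23.90 TCP seat [-4.5 26.7 63.2] pitch -0.1 yaw -0.1 roll -0.03 F [ 0.1 -0.7  0.1] g-0.001
  cell est cen [-6.5 26.7 45.2] flat [-31.5  26.7  45.2] tip [18.5 26.7 45.2] M [-0.04  0.05  0.07] q [-0.32  0.65  0.81  1.87 -0.6   0.89 -0.55]
t23.90 pos [ 0.561  -0.1759  0.1102] F [ 0.2 -0.7  0.1] g-0.001 q [-0.32  0.65  0.81  1.87 -0.6   0.89 -0.55]
[[-0.0012, 0.9731, 0.2305], [0.0002, 0.2305, -0.9731], [-1.0, -0.0011, -0.0005]]
```

View pics/v21.png

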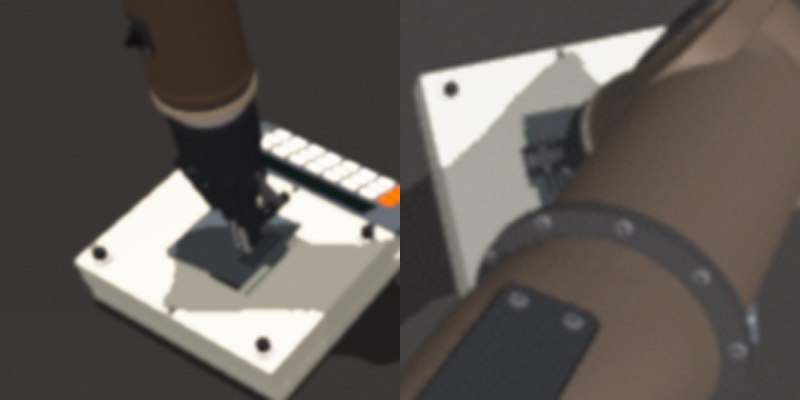

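Nearly shut. Press down gradually.

Request:
{"api": "move_arm", "payload": {"motion": [0,0,0,5,0,-3,0,0,0,0,4,0,-2,0,0,0,0,3,0,0,0,0,0,0,0,0,0,0]}}

```text
t: 24.5
tool_pos: [0.5601, -0.171, 0.0987]
tool_rot: [0.439, 0.555, -0.439, 0.555]
contact_force: [0.3, 0.2, 0.2]
gripper_width: 0.003
```

```bash
python3 seat.py
```

```text
t24.50 TCP seat [-4.2 31.6 51.7] pitch -0.0 yaw -0.1 roll -0.02 F [0.4 0.1 0.2] g0.003
  cell est cen [-6.2 31.6 33.7] flat [-31.2  31.6  33.7] tip [18.8 31.6 33.7] M [-0.01 -0.01 -0.  ] q [-0.32  0.66  0.8   1.88 -0.62  0.87 -0.55]
```

Request:
{"api": "move_arm", "payload": {"motion": [0,0,0,2,0,0,0,0,0,0,1.5,0,0,0,0,0,0,0,0,0,0]}}

```text
t: 24.88
tool_pos: [0.5604, -0.1712, 0.0961]
tool_rot: [0.439, 0.555, -0.438, 0.555]
contact_force: [-0.7, 1.6, 8.0]
gripper_width: 0.001
```

```bash
python3 seat.py
```

```text
t24.88 TCP seat [-4.  31.3 49.1] pitch 0.0 yaw -0.1 roll -0.02 F [-0.4  1.7  8. ] g0.001
  cell est cen [-6.  31.4 31.1] flat [-31.   31.4  31. ] tip [19.  31.3 31.1] M [0.33 0.5  0.03] q [-0.32  0.66  0.8   1.88 -0.62  0.86 -0.54]
```

Request:
{"api": "move_arm", "payload": {"motion": [0,0,0,1.5,0,0,0,0,0,0,0,0,0,0,0,0,0,-10,0,0,0,0,0,0,-50,0,0,0,0,0,0,-60,0,0,0,0,0,0,-20,-60,0,0,0,0,0,0,-60,0,0,0,0,0,0,-60,0,0,0,0,0,0,-40,0,0,0,0,0,0,0,0,0]}}

```text
t: 26.12
tool_pos: [0.3443, -0.222, 0.2336]
tool_rot: [0.441, 0.554, -0.438, 0.553]
contact_force: [0.8, 0.4, 1.2]
gripper_width: 0.002
```

```bash
python3 seat.py; python3 shot.py 22 70,20,170 290,140,130
```

```text
t26.12 TCP seat [-226.    32.   186.6] pitch 0.1 yaw -0.3 roll -0.18 F [0.8 0.2 1.2] g0.002
  cell est cen [-227.9   32.1  168.6] flat [-252.9   32.2  168.5] tip [-202.9   32.   168.6] M [ 0.04 -0.06 -0.  ] q [-0.56  0.13  1.15  2.14 -0.15  0.95 -0.66]
t26.12 pos [ 0.3443 -0.222   0.2336] F [0.8 0.4 1.2] g0.002 q [-0.56  0.13  1.15  2.14 -0.15  0.95 -0.66]
[[0.0009, 0.9738, 0.2273], [0.0034, 0.2273, -0.9738], [-1.0, 0.0017, -0.0031]]
```

View pics/v22.png

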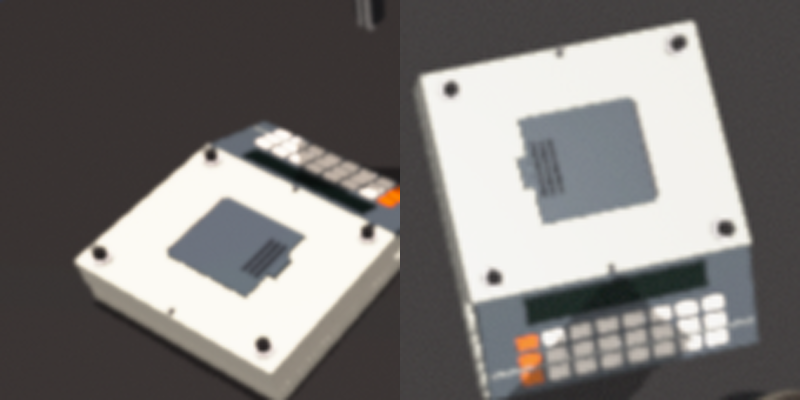

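View pics/scene22.png

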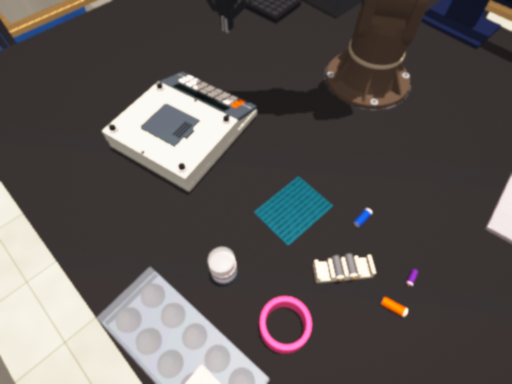

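```bash
python3 -c "
from rig import manip
print(manip.job_done())"
```

```text
the job is handed in; nothing more can be done
None
```

I loaded the green cell into the scale and shut the bay's lid. The job was handed in at about 26 s of the 67 s allowed, and it reported no verdict.

**What I did:** I lifted the cell from the caddy by its ends, laid it between two mat ribs and let go. I took it again around its body and pressed it into the spring at 25° until the force along the holder read about 7.5 N. Then I levelled it under the lip and let it forward until it stopped against the contact. After releasing it, I pushed the lid over from behind and pressed it down until it resisted with about 8 N, then a little further.

**Last checks that agreed:**
- The view taken before closing shows the cell under the lip, its axis within about 1° of the holder's direction in both cameras.
- The final pictures show the lid flat on the deck, and both grey cells, the tape roll and the jar where they stood. The arm was clear of everything.

**What disagreed or was not checked:**
- The two cameras differed by about 2–3 mm sideways near the bay, so I relied on contact forces for the final seating.
- The spring force first suggested 3–4 mm less compression than my position estimate. When the cell met the contact, the estimate was off by about 2 mm along the holder.
- I did not measure the final spring compression or the lid angle directly.
- I could not see the cell again once the lid was shut.

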